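Size a brass specimen in the tapered gauge

ROBOT

A 7-joint arm with a two-finger parallel gripper is mounted at the origin on the work surface. World frame = base frame: x ahead of the robot, y to its left, z up, the work surface at z = 0. Lengths are in m, angles in rad, forces in N, time in s.
With the tool pointing down it reaches from about 0.4 to 0.85 m from the base axis. Payload 4.5 kg.
Tool frame: the origin (TCP) lies midway between the tips of the shut fingers; the grasp point (between the pads) lies 19 mm behind it; z points along the fingers, y is the direction in which the jaws open and shut (so a half turn about z gives the same grasp; the last joint's range is limited). The gripper opens to 88 mm and grips with 3 to 60 N. Pads are 18 mm wide; open, the fingers measure 123 mm over their backs; the gripper's body (75 mm by 187 mm) begins 45 mm behind the grasp point.
Start: joints at [-1.199, 0.689, -0.195, 1.565, 0.157, 0.902, -0.215], TCP at [0.207, 0.59, 0.205] pointing down, gripper open.
Joint ranges: [-3.01, 3.01], [-0.46, 2.08], [-1.47, 1.51], [0.13, 2.56], [-1, 4.14], [0.04, 2.09], [-2.66, 2.66]. Speed limits (rad/s): [2.57, 2.57, 3.14, 3.14, 3.14, 3.14, 3.14].

INTERFACE

Orientations are given as a unit quaternion [x, y, z, w].
In Python, from plant import get_state, snapshot, finish_job, find_in gives the robot as it stands.
- The arm moves only by the shell command python3 -m creep 'ROWS' [OPENING] [FORCE]. ROWS is JSON, one flat list of numbers, 6 for each row, row after row: the shift along the tool's x, y, z in mm, then the turn, a rotation vector about the tool's x, y, z in degrees. In form: [tx, ty, tz, wx, wy, wz, tx, ty, tz, wx, wy, wz, ...]. A call has 1 to 5 rows; each row shifts and turns the pose as measured when the row begins, along the tool's axes as they then stand; what a row does not reach is not made up. A row lasts 1/12 s, in which the tool goes at most 41.7 mm and 7.16 degrees, less where a joint would pass 70% of its speed; a pose out of reach is approached as far as the arm can. A call is refused whole if a number of a shift passes 41.7 or a number of a turn 7.16, either way. A call with a gripper value outside its range is refused whole. OPENING is the finger opening in mm, from 0 to 88.1, set as the call begins (- or left out, the last holds). The fingers move at their own pace and stop on an object; FORCE is the grip in N (left out, the last holds). Time passes only in rows, so rows that do not move let the fingers close. It gives the time, the measured TCP pose, the force and the opening at its end, in the units of the state.
- get_state(): the state, without advancing time (a new reading comes with each control period).
- snapshot(name): name is "scene" or "top"; returns a dict with "color" (480x640x3 uint8, red, green, blue), "intrinsics" (3x3 intrinsics, pixels), "dist_coeffs" ([k1, k2, p1, p2, k3] as OpenCV has them; the pictures are not rectified), "extrinsics" (4x4, takes a point from world to camera coordinates). Camera axes: x right, y down, z forward; pixel columns grow to the right and rows downward; lengths in m; the calibration is good to about 2 mm. A picture is of the moment at which its call begins. There is no depth.
- finish_job(): hands the job in, once; it reports no verdict.
Trained networks look in the newest picture that a camera, given by its name, has taken for a name from the list of things; names that differ only in an ending like _2 or _b are one class to them, and where a whole thing is asked for, a point or a joint stands for the part that bears it (a point fixed in the world has none). Each returns a list of dicts, best first, with "score" (0 to 1); they miss things now and then, are a little off and sometimes report something else, mostly with a low value. They report only what shows in the picture. A call takes as long as a camera call. They do not tell look-alikes from the thing itself.
- find_in(thing, camera): "xy" ([column, row] in pixels, amid what is visible of it).
The state is a dict: "clock": time; "q": joint angles; "qd": joint speeds; "joint_torque": joint torques, N m; "tool_pos": TCP position; "eef_rot": TCP orientation; "contact_force": force on the tool from outside, world axes, zero at the start; "moment": the same for the moment, N m; "opening": opening from 0.0 (shut) to 1.0 (fully open).
Only numpy, scipy, OpenCV 4.12 (cv2) and the standard library are available. Lean on these libraries where they do the work, as an engineer would, in place of code of your own. Each camera call takes 0.05 s, during which the arm holds its last target.

TASK

Measure the brass cylinder in the tapered gauge: set it upright in the wide end of the slot and slide it along, without lifting it out again, until it wedges between the two bars. Leave it standing there, then slide the red pointer of the gauge until it lines up with the middle of the cylinder, and let go.

Things in the scene. Friction and masses are not known exactly. Their poses are not given: they have to be found in the camera images.
- brass_mid (a point): Centre (half-way up) of the brass (yellow metal) cylinder, 30 mm in diameter, 60 mm tall, 0.36 kg, upright and loose on the table; z is its axis. A thicker grey aluminium cylinder (36 mm), a thinner reddish copper one (24 mm), both 60 mm tall, and a glass beaker (68 mm wide, 85 mm tall) stand loose nearby, their axes at least 95 mm from its axis.
- gauge: Tapered gauge fixed to the table: blue plate 220 x 146 mm, 4 mm thick, with two aluminium bars 18 mm wide, tops 22 mm above the table, that form an open-topped slot. Origin on the slot's middle line at table height; x along the slot from wide to narrow end, y level towards the pointer's side, z up. Slot width is 54 mm at x = -80, 34 mm at x = 0, 14 mm at x = +80 mm.
- slot_mouth (a point): Point on the slot's middle line just inside its wide end, gauge x = -60 mm, where the slot is 49 mm wide, on the top of the plate (4 mm above the table); axes as the gauge's. The cylinder stands and slides on this plate. The wide end is open and the plate runs on to x = -115 mm. The brass cylinder wedges with its axis near x = +17 mm.
- pointer_line (a point): Point on the slot's middle line, 26 mm above the table, straight across from the middle of the red pointer, moving with it. The pointer is a red block 18 x 18 mm in plan, 6 to 40 mm above the table, its centre 78 mm from this point along gauge +y. It slides only along gauge x (-85 to +90 mm) with 1.5 N of friction and stays where left; it starts near the narrow end.
There are look-alikes about, which are no part of the job. Leave any green look-alike of the part that bears brass_mid alone.

How it is judged:
By the outcome, as a careful person would: the job done as asked, in the order asked, and still so for the second after the job is handed in, with the robot touching nothing.
It also fails if it takes over 54 s, if anything falls off the work surface, if the arm or the gripper's body presses on something with over 40 N, if the wrist force passes 120 N, or if a joint passes its speed limit or range.

## Working session

There is one attempt and no reset: what is moved stays moved. The work goes in short steps, Python scripts to look and compute and a shell command to move; the robot and the scene stay as the last step left them, time stands still between calls to the robot, and variables do not carry over. Pictures are saved under pics/ and viewed, and the job is handed in when it is done.

```bash
mkdir -p pics; ls; cat > h.py <<'E'
import numpy as np, cv2
from plant import get_state, snapshot, finish_job, find_in
from scipy.spatial.transform import Rotation as R
def ray(s,xy):
    K=np.array(s["intrinsics"],float);d=np.array(s["dist_coeffs"],float);E=np.array(s["extrinsics"])
    u=cv2.undistortPoints(np.array([[xy]],float),K,d)[0,0]
    Rm=E[:3,:3];t=E[:3,3]
    return -Rm.T@t, Rm.T@np.array([u[0],u[1],1.])
def atz(s,xy,z):
    o,v=ray(s,xy);return o+v*(z-o[2])/v[2]
def proj(s,P):
    E=np.array(s["extrinsics"])
    p,_=cv2.projectPoints(np.atleast_2d(P).astype(float),cv2.Rodrigues(E[:3,:3])[0],E[:3,3],np.array(s["intrinsics"],float),np.array(s["dist_coeffs"],float))
    return p[:,0]
def save(s,n): cv2.imwrite(f"pics/{n}.png",s["color"][:,:,::-1])
E
python3 - <<'E'
from h import *
for c in("scene","top"):
    s=snapshot(c);save(s,c+"0")
    np.set_printoptions(precision=3,suppress=True)
    print(c,-np.array(s["extrinsics"])[:3,:3].T@np.array(s["extrinsics"])[:3,3])
    for t,z in(("brass_mid",.03),("gauge",0.0),("slot_mouth",.004),("pointer_line",.026)):
        for f in find_in(t,c)[:4]: print(t,f["xy"],round(f["score"],2),atz(s,f["xy"],z))
print(get_state())
E
```

```text
pics
scene [1.011 0.265 0.675]
brass_mid [242.7, 261.9] 0.97 [ 0.608 -0.098  0.03 ]
brass_mid [215.8, 236.5] 0.83 [ 0.589 -0.166  0.03 ]
gauge [406.8, 352.4] 0.81 [ 0.598  0.178 -0.   ]
slot_mouth [412.0, 347.9] 0.63 [0.589 0.181 0.004]
pointer_line [441.5, 397.9] 0.77 [0.649 0.246 0.026]
top [ 0.362 -0.042  0.827]
brass_mid [362.8, 190.2] 0.86 [ 0.602 -0.1    0.03 ]
brass_mid [403.0, 199.2] 0.61 [ 0.589 -0.164  0.03 ]
gauge [197.1, 209.4] 0.55 [0.572 0.169 0.   ]
slot_mouth [197.1, 206.1] 0.86 [0.577 0.169 0.004]
pointer_line [156.6, 156.9] 0.81 [0.653 0.238 0.026]
{'clock': 0.5, 'q': array([-1.199,  0.689, -0.195,  1.565,  0.157,  0.902, -0.215]), 'qd': array([-0.001, -0.002, -0.   ,  0.   ,  0.001, -0.001,  0.001]), 'joint_torque': array([ -0.   , -52.709,  -1.266, -15.361,  -0.052,   0.   ,   0.   ]), 'tool_pos': array([0.207, 0.59 , 0.205]), 'eef_rot': array([ 0.168,  0.986,  0.   , -0.   ]), 'contact_force': array([0.036, 0.565, 1.362]), 'moment': array([ 0.005, -0.019, -0.006]), 'opening': 1.0012476803349435}
```

View pics/scene0.png

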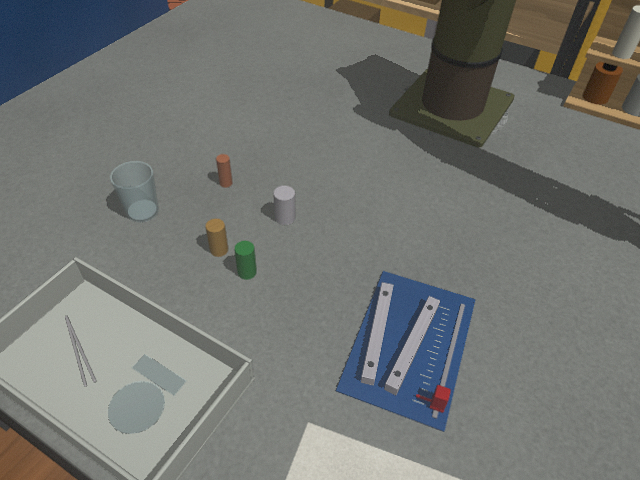

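View pics/top0.png

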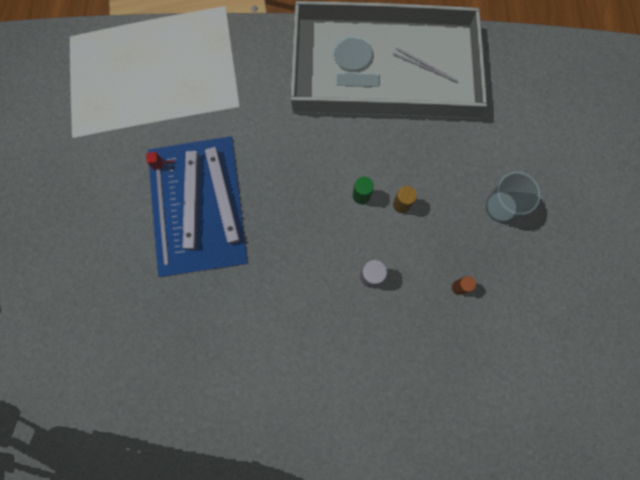

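The scene shows brass at (216,238), with a green look-alike at (246,260). In the top view brass is at (404,198) and green at (363,190). The gauge's wide end faces the robot, and the pointer is at its far left (153,159 in top). Next I'll measure the gauge more precisely.

```bash
cat >> h.py <<'E'
def warp(s,z,x0,x1,y0,y1,ppm=2.0):
    # rows: x decreasing ; cols: y decreasing ; ppm px per mm
    H=int((x1-x0)*1000*ppm);W=int((y1-y0)*1000*ppm)
    r,c=np.mgrid[0:H,0:W]
    P=np.stack([x1-(r+.5)/ppm/1000,y1-(c+.5)/ppm/1000,np.full(r.shape,z)],-1).reshape(-1,3)
    p=proj(s,P).reshape(H,W,2).astype(np.float32)
    return cv2.remap(s["color"],p[...,0],p[...,1],cv2.INTER_CUBIC)
E
python3 - <<'E'
from h import *
np.set_printoptions(precision=4,suppress=True)
ims=[]
for c in("scene","top"):
    s=snapshot(c)
    # plate at z=.004
    a=(.44,.74,.06,.30)
    w=warp(s,.004,*a)
    hsv=cv2.cvtColor(w,cv2.COLOR_RGB2HSV)
    m=cv2.inRange(hsv,(100,110,40),(130,255,255))
    m=cv2.morphologyEx(m,cv2.MORPH_CLOSE,np.ones((61,61)))
    m=cv2.morphologyEx(m,cv2.MORPH_OPEN,np.ones((9,9)))
    cs=max(cv2.findContours(m,0,1)[0],key=cv2.contourArea)
    rr=cv2.minAreaRect(cs);b=cv2.boxPoints(rr)
    print(c,rr,[ (round(a[1]-p[1]/2000,4),round(a[3]-p[0]/2000,4)) for p in b])
    w2=warp(s,.022,*a)
    cv2.polylines(w,[b.astype(int)],True,(255,255,0))
    # bars: bright low saturation in z=.022 warp, inside plate
    hsv=cv2.cvtColor(w2,cv2.COLOR_RGB2HSV)
    g=cv2.inRange(hsv,(0,0,140),(180,80,255))
    for k in cv2.findContours(g,0,1)[0]:
        if cv2.contourArea(k)>2500:
            q=cv2.minAreaRect(k);bb=cv2.boxPoints(q)
            if max(q[1])<420:
                print(' bar',[ (round(a[1]-p[1]/2000,4),round(a[3]-p[0]/2000,4)) for p in bb],q[1],q[2])
                cv2.polylines(w2,[bb.astype(int)],True,(255,0,0))
    cv2.imwrite(f"pics/w_{c}.png",np.hstack([w,w2])[:600,:,::-1][:, :800] if False else cv2.resize(np.hstack([w,w2]),(768,480))[:,:,::-1])
    # brass top z=.06
    for t in ('brass_mid',):
        a2=(.52,.68,-.24,-.04)
        w=warp(s,.06,*a2,3.0); cv2.imwrite(f"pics/b_{c}.png",w[:,:,::-1])
E
```

```text
scene ((251.6173553466797, 315.9983215332031), (439.7519836425781, 289.8110046386719), 79.7198715209961) [(np.float32(0.6772), np.float32(0.2651)), (np.float32(0.7031), np.float32(0.1225)), (np.float32(0.4868), np.float32(0.0833)), (np.float32(0.4609), np.float32(0.2259))]
 bar [(np.float32(0.6668), np.float32(0.194)), (np.float32(0.6678), np.float32(0.1762)), (np.float32(0.5063), np.float32(0.1672)), (np.float32(0.5053), np.float32(0.185))] (323.50115966796875, 35.58412551879883) 86.8083724975586
 bar [(np.float32(0.6707), np.float32(0.1625)), (np.float32(0.6761), np.float32(0.1454)), (np.float32(0.5212), np.float32(0.0968)), (np.float32(0.5158), np.float32(0.114))] (324.6522521972656, 36.011268615722656) 72.58667755126953
top ((256.00396728515625, 320.27197265625), (438.2693176269531, 290.9571533203125), 79.69515228271484) [(np.float32(0.6747), np.float32(0.2632)), (np.float32(0.7007), np.float32(0.12)), (np.float32(0.4851), np.float32(0.0808)), (np.float32(0.4591), np.float32(0.224))]
 bar [(np.float32(0.6648), np.float32(0.1919)), (np.float32(0.6657), np.float32(0.1756)), (np.float32(0.506), np.float32(0.1665)), (np.float32(0.505), np.float32(0.1829))] (320.1092834472656, 32.69918441772461) 86.75265502929688
 bar [(np.float32(0.6685), np.float32(0.1591)), (np.float32(0.6731), np.float32(0.1443)), (np.float32(0.5208), np.float32(0.0969)), (np.float32(0.5161), np.float32(0.1117))] (319.1556701660156, 31.145721435546875) 72.72405242919922
 bar [(np.float32(0.74), np.float32(0.3)), (np.float32(0.74), np.float32(0.1435)), (np.float32(0.709), np.float32(0.1435)), (np.float32(0.709), np.float32(0.3))] (62.0, 313.0) 90.0
```

View pics/w_scene.png

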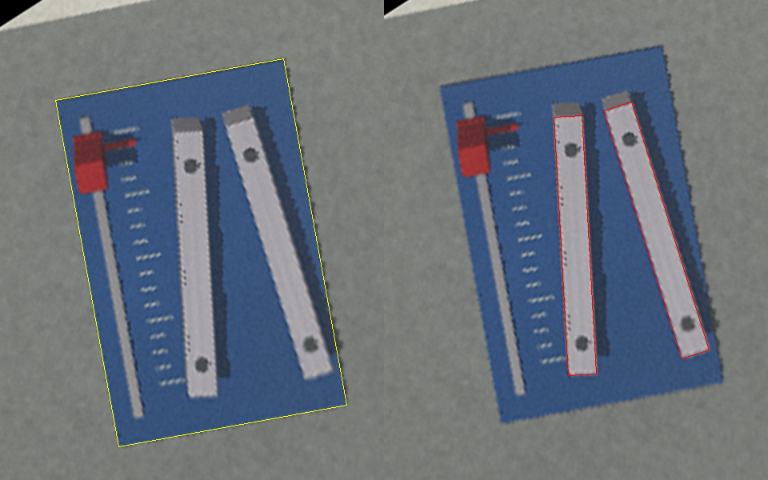

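View pics/w_top.png

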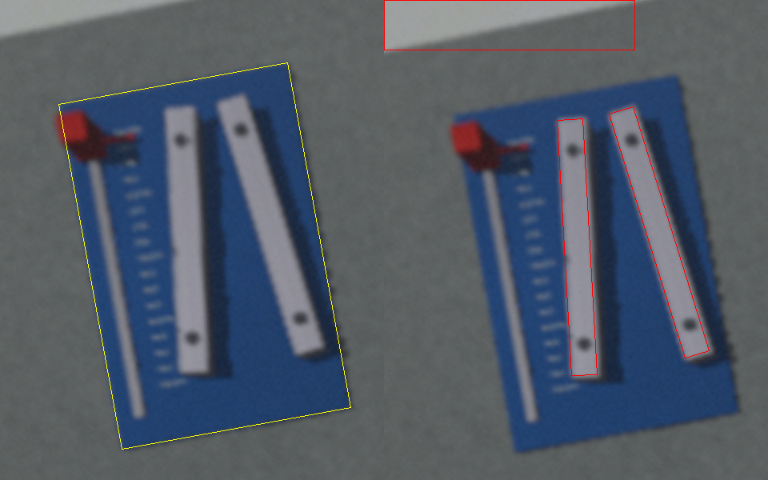

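View pics/b_top.png

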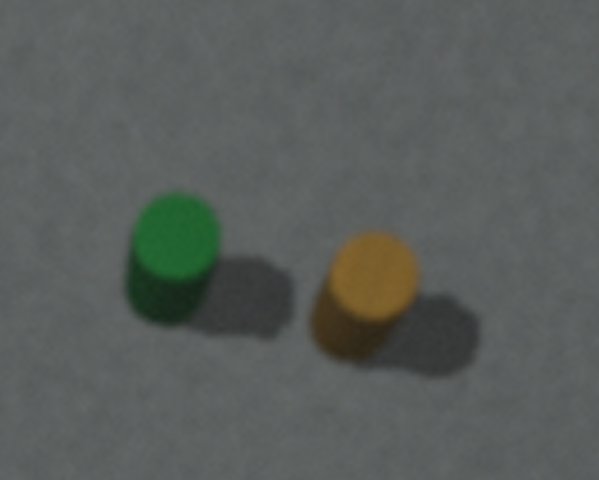

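View pics/b_scene.png

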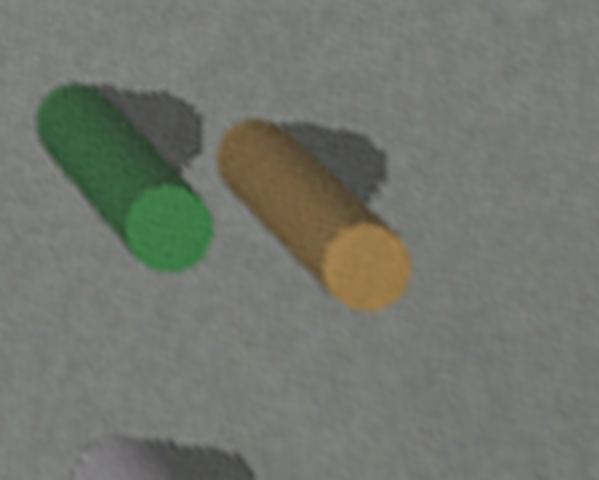

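```bash
cat >> h.py <<'E'
def plan(tgt,yaw,step=38.,wstep=6.5,n=5):
    """print rows toward tgt (m), tool-y yaw deg, tool down"""
    st=get_state();p=np.array(st["tool_pos"])*1000;Rm=R.from_quat(st["eef_rot"])
    t=np.array(tgt)*1000
    y=np.radians(yaw);Y=np.array([np.cos(y),np.sin(y),0]);Z=np.array([0,0,-1.]);X=np.cross(Y,Z)
    Rt=R.from_matrix(np.stack([X,Y,Z],1))
    out=[]
    print("pos",p.round(1),"rem world",(t-p).round(1),"rem tool",Rm.inv().apply(t-p).round(1),"rotrem",np.degrees((Rm.inv()*Rt).as_rotvec()).round(1),"F",np.round(st["contact_force"],1),"open",round(st["opening"]*88.1,1),"t",round(st["clock"],2))
    for i in range(n):
        d=t-p;L=np.linalg.norm(d);
        if L>step:d=d*step/L
        w=np.degrees((Rm.inv()*Rt).as_rotvec());Lw=np.linalg.norm(w)
        if Lw>wstep:w=w*wstep/Lw
        out.append(np.r_[Rm.inv().apply(d),w].round(1)); p=p+d; Rm=Rm*R.from_rotvec(np.radians(out[-1][3:]))
    print("["+",  ".join(",".join(f"{v:g}" for v in o+0.) for o in out)+"]")
E
python3 -c "
from h import *
plan((.5895,-.1633,.16),10.3)"
```

```text
pos [207.1 589.7 205. ] rem world [ 382.4 -753.   -45. ] rem tool [-610.3 -583.8   45. ] rotrem [ 0.  -0.  60.3] F [-0.1 -0.4 -0.3] open 88.2 t 0.6
[-27.4,-26.2,2,0,0,6.5,  -30.2,-23,2,0,0,6.5,  -32.6,-19.4,2,0,0,6.5,  -34.6,-15.6,2,0,0,6.5,  -36.1,-11.6,2,0,0,6.5]
```

```bash
python3 -m creep '[-27,-26,2,0,0,6, -30,-23,2,0,0,6, -32,-20,2,0,0,6, -34,-16,2,0,0,6, -36,-12,2,0,0,6]' 88
python3 -c "
from h import *
plan((.5895,-.1633,.16),10.3)"
```

```text
clock: 1.02
tool_pos: [0.2879, 0.4275, 0.1937]
eef_rot: [0.42, 0.907, 0.005, -0.005]
contact_force: [1.8, -0.3, -0.9]
opening: 0.998
pos [287.9 427.5 193.7] rem world [ 301.6 -590.8  -33.7] rem tool [-645.9 -152.6   24.1] rotrem [ 0.1 -0.8 30. ] F [ 1.8 -0.3 -0.9] open 88.0 t 1.02
[-37,-8.7,1.4,0,-0.2,6.5,  -37.7,-4.5,1.5,0,-0.2,6.5,  -38,-0.2,1.6,0,-0.2,6.5,  -37.7,4.1,1.8,0.1,-0.2,6.5,  -37,8.4,1.9,0,-0.1,4]
```

```bash
python3 -m creep '[-37,-9,1,0,0,6, -38,-5,1,0,0,6, -38,-1,1,0,0,6, -38,3,1,0,0,5, -38,7,1,0,0,3]'
python3 -c "
from h import *
plan((.5895,-.1633,.16),10.3)"
```

```text
clock: 1.43
tool_pos: [0.3761, 0.2493, 0.1869]
eef_rot: [0.622, 0.783, 0.006, -0.006]
contact_force: [0.9, 0.6, -0.0]
opening: 1.0
pos [376.1 249.3 186.9] rem world [ 213.4 -412.6  -26.9] rem tool [-450.4  115.    19.6] rotrem [ 0.1 -1.   2.7] F [ 0.9  0.6 -0. ] open 88.1 t 1.43
[-36.8,9.4,1.6,0.1,-1,2.7,  -36.3,11.1,2.2,0,0,0,  -36.3,11.1,2.2,0,0,0,  -36.3,11.1,2.2,0,0,0,  -36.3,11.1,2.2,0,0,0]
```

```bash
python3 -m creep '[-37,9,2,0,-1,2.7, -36,11,2,0,0,0, -36,11,2,0,0,0, -36,11,2,0,0,0, -36,11,2,0,0,0]' >/dev/null
python3 -m creep '[-36,11,2,0,0,0, -36,11,2,0,0,0, -36,11,2,0,0,0, -36,11,2,0,0,0, -36,11,2,0,0,0]' 
python3 -c "
from h import *
plan((.5895,-.1633,.16),10.3)"
```

```text
clock: 2.27
tool_pos: [0.5555, -0.1037, 0.1687]
eef_rot: [0.642, 0.767, 0.004, 0.003]
contact_force: [0.8, -0.2, 0.6]
opening: 1.001
pos [ 555.5 -103.7  168.7] rem world [ 34.  -59.6  -8.7] rem tool [-64.7  23.    8.9] rotrem [ 0.6 -0.  -0.2] F [ 0.8 -0.2  0.6] open 88.2 t 2.27
[-35.5,12.6,4.9,0.6,0,-0.2,  -29.2,10.3,3.9,0,0,0,  0,0,0,0,0,0,  0,0,0,0,0,0,  0,0,0,0,0,0]
```

```bash
python3 -m creep '[-35,13,5,0.6,0,-0.2, -22,8,4,0,0,0, -7,2,0,0,0,0, 0,0,0,0,0,0]' 
python3 -c "
from h import *
plan((.5895,-.1633,.16),10.3)
s=snapshot('scene');save(s,'s1');s=snapshot('top');save(s,'t1')"
```

```text
clock: 2.6
tool_pos: [0.5928, -0.1777, 0.1595]
eef_rot: [0.646, 0.763, -0.001, 0.003]
contact_force: [0.3, -0.4, 0.4]
opening: 0.998
pos [ 592.8 -177.7  159.5] rem world [-3.3 14.4  0.5] rem tool [14.7 -0.9 -0.6] rotrem [ 0.1  0.4 -0.8] F [ 0.3 -0.4  0.4] open 87.9 t 2.6
[14.7,-0.9,-0.6,0.1,0.4,-0.8,  0,0,0,0,0,0,  0,0,0,0,0,0,  0,0,0,0,0,0,  0,0,0,0,0,0]
```

View pics/s1.png

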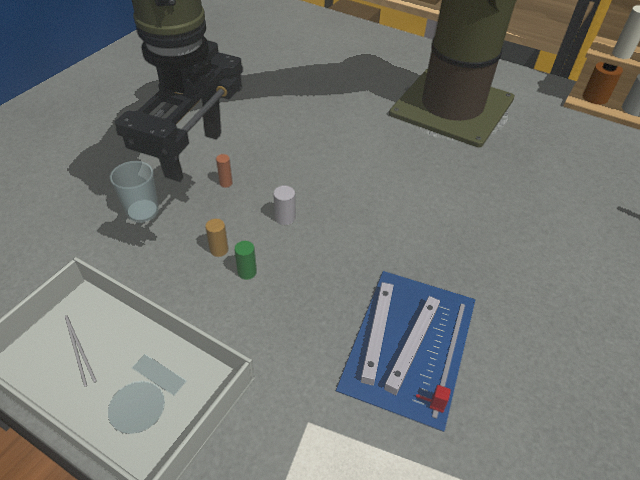

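```bash
python3 -m creep '[14,-1,0,0,0.4,-0.8, 0,0,0,0,0,0]' 
python3 -c "
from h import *
plan((.5895,-.1633,.026),10.3)
s=snapshot('top');save(s,'t1');print(proj(s,get_state()['tool_pos']))
s=snapshot('scene');print(proj(s,get_state()['tool_pos']))"
```

```text
clock: 2.87
tool_pos: [0.5871, -0.1551, 0.1598]
eef_rot: [0.637, 0.771, 0.002, -0.002]
contact_force: [-0.3, 0.9, -0.7]
opening: 0.995
pos [ 587.1 -155.1  159.8] rem world [   2.4   -8.2 -133.8] rem tool [ -9.4   0.8 133.8] rotrem [ 0.  -0.4  0.5] F [-0.3  0.9 -0.7] open 87.7 t 2.87
[-2.7,0.2,37.9,0,-0.4,0.5,  -2.4,0.3,37.9,0,0,0,  -2.4,0.3,37.9,0,0,0,  -1.3,0.1,20,0,0,0,  0,0,0,0,0,0]
[[412.03101336 173.95677708]]
[[210.23716687 175.94910496]]
```

View pics/t1.png

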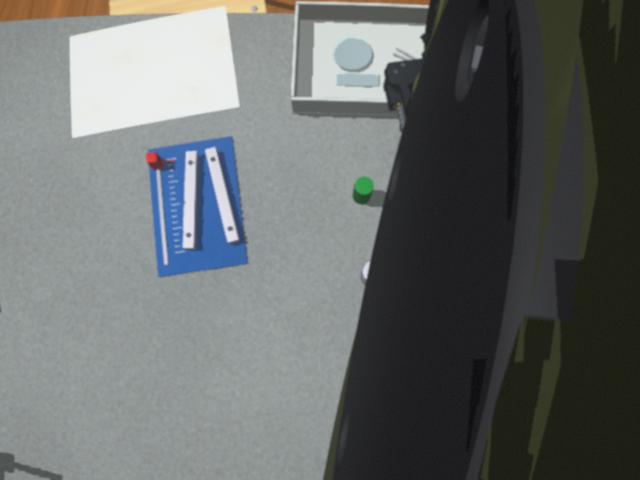

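```bash
python3 -m creep '[-5,0,15,0,-0.4,0.5, -3,0,15,0,0,0, 0,0,12,0,0,0, 0,0,0,0,0,0]' 
python3 -c "
from h import *
plan((.5895,-.1633,.026),10.3,step=20)
s=snapshot('scene');save(s,'s2')"
```

```text
clock: 3.3
tool_pos: [0.5904, -0.1618, 0.1194]
eef_rot: [0.639, 0.769, 0.0, 0.003]
contact_force: [-0.2, 0.6, -0.2]
opening: 0.996
pos [ 590.4 -161.8  119.4] rem world [ -0.9  -1.5 -93.4] rem tool [-0.8 -1.6 93.4] rotrem [0.3 0.3 0.3] F [-0.2  0.6 -0.2] open 87.7 t 3.3
[-0.2,-0.3,20,0.3,0.3,0.3,  -0.3,-0.2,20,0,0,0,  -0.3,-0.2,20,0,0,0,  -0.3,-0.2,20,0,0,0,  -0.2,-0.2,13.5,0,0,0]
```

View pics/s2.png

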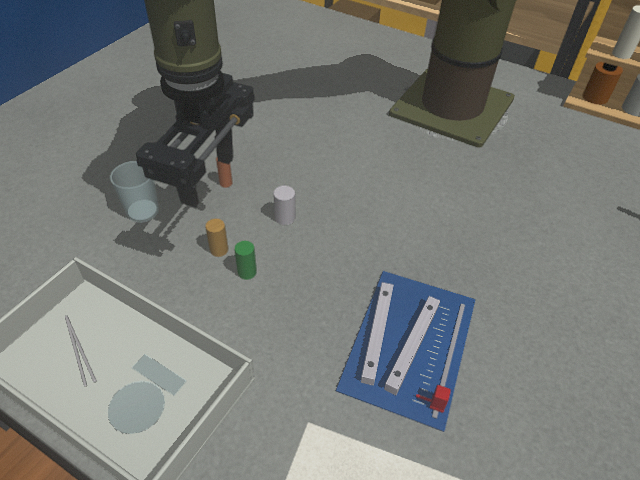

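```bash
python3 -m creep '[0,-1,20,0.3,0.3,0.3, 0,0,20,0,0,0, 0,0,20,0,0,0, 0,0,10,0,0,0, 0,0,0,0,0,0]' 
python3 -c "
from h import *
plan((.5895,-.1633,.026),10.3,step=20)
s=snapshot('scene');save(s,'s3')"
```

```text
clock: 3.77
tool_pos: [0.595, -0.1608, 0.0541]
eef_rot: [0.64, 0.769, 0.003, 0.005]
contact_force: [-0.4, 0.1, 0.3]
opening: 0.997
pos [ 595.  -160.8   54.1] rem world [ -5.5  -2.5 -28.1] rem tool [-1.3 -6.2 28.1] rotrem [0.6 0.2 0.1] F [-0.4  0.1  0.3] open 87.9 t 3.77
[-0.9,-4.3,19.5,0.6,0.2,0.1,  -0.4,-1.8,8.6,0,0,0,  0,0,0,0,0,0,  0,0,0,0,0,0,  0,0,0,0,0,0]
```

View pics/s3.png

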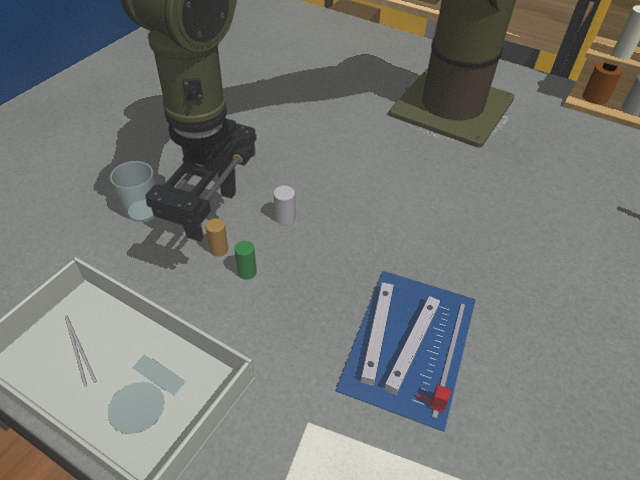

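```bash
python3 -c "
from h import *
s=snapshot('scene')
st=get_state();Rm=R.from_quat(st['eef_rot']);p=st['tool_pos']
for o in (0,.044,-.044): print(proj(s,p+Rm.apply([0,o,0])))
print(proj(s,[[.5895,-.1633,.06],[.5895,-.1633,.0]]))
import cv2
c=s['color'][130:290,140:300,::-1];cv2.imwrite('pics/c3.png',cv2.resize(c,None,fx=3.5,fy=3.5))"
```

```text
[[213.40240034 229.17047293]]
[[199.20519003 248.78762324]]
[[226.66709984 210.82548876]]
[[214.69429394 224.14694474]
 [218.93666054 249.51741579]]
```

View pics/c3.png

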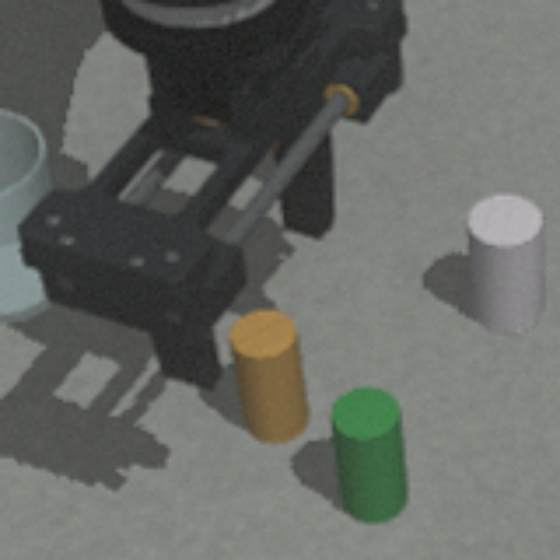

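```bash
python3 -c "
from h import *
print(get_state()['tool_pos'],get_state()['qd'])
s=snapshot('scene')
st=get_state();Rm=R.from_quat(st['eef_rot']);p=st['tool_pos'];print(p,st['clock'])
im=s['color'].copy()
for o in (0,.044,-.044,.0615,-.0615):
  for z in (0,-.03): 
    q=proj(s,p+Rm.apply([0,o,z]))[0];cv2.circle(im,tuple(int(round(v)) for v in q),1,(255,0,0),-1)
c=im[130:290,140:300,::-1];cv2.imwrite('pics/c4.png',cv2.resize(c,None,fx=3.5,fy=3.5))"
```

```text
[ 0.59611825 -0.16114007  0.0558015 ] [ 0.00472079 -0.0175421   0.00195806 -0.01013239  0.00034284 -0.00024231
 -0.0004709 ]
[ 0.5965103  -0.16140261  0.05625189] 3.9167
```

View pics/c4.png

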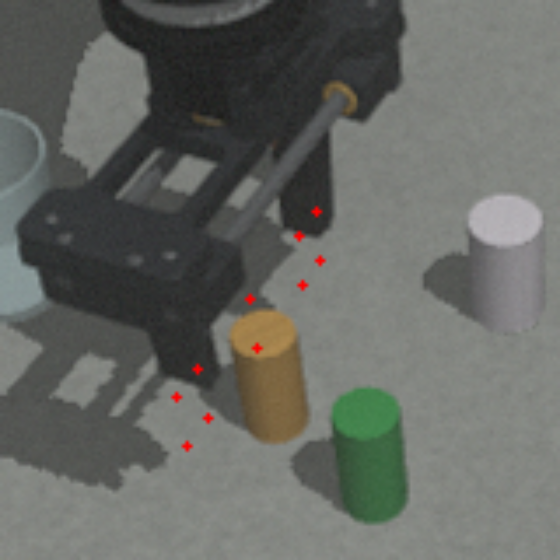

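```bash
python3 -c "
from h import *
s=snapshot('scene')
c=s['color'][150:270,150:260];c=cv2.resize(c,None,fx=6,fy=5,interpolation=cv2.INTER_CUBIC)
c=(255*(c/255.)**.45).astype(np.uint8)
cv2.imwrite('pics/c5.png',c[:,:,::-1])
b=cv2.imread('pics/s2.png')[:,:,::-1]
p=np.array([.5904,-.1618,.1194]);Rm=R.from_quat([.639,.769,0,.003])
for o in (0,.044,-.044): print(proj(s,p+Rm.apply([0,o,0])))
p=np.array([.5928,-.1777,.1595]);
for o in (0,.044,-.044): print(proj(s,p+Rm.apply([0,o,0])))
"
```

```text
[[210.42679587 196.99068584]]
[[195.42217369 216.75257364]]
[[224.40738787 178.55684007]]
[[197.09491363 173.21395739]]
[[181.07572319 192.774943  ]]
[[211.98626273 155.00507345]]
```

View pics/c5.png

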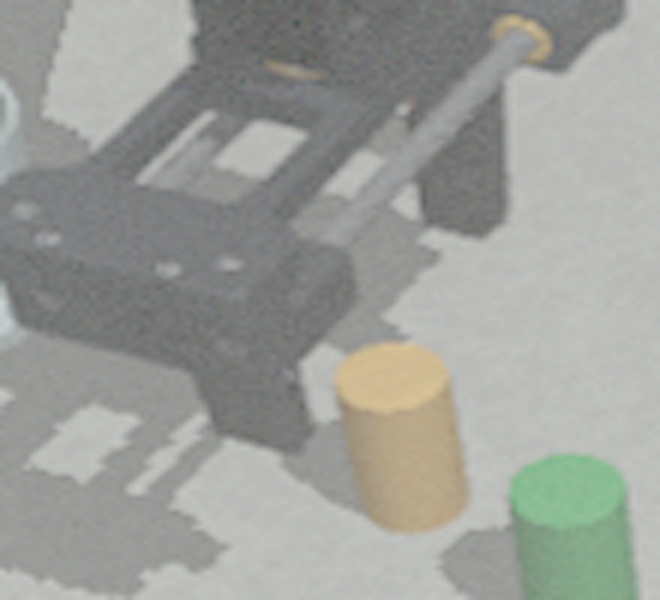

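```bash
python3 -m creep '[-1,-6,10,0.6,0.2,0, 0,0,8,0,0,0, 0,0,0,0,0,0, 0,0,0,0,0,0]' 
python3 -c "
from h import *
plan((.5895,-.1633,.026),10.3,step=20)
s=snapshot('scene');print(proj(s,[0,0,0]))
st=get_state();Rm=R.from_quat(st['eef_rot']);p=st['tool_pos']
for o in (0,.044,-.044): print(proj(s,p+Rm.apply([0,o,0])))
c=s['color'][150:270,150:260];c=cv2.resize(c,None,fx=6,fy=5,interpolation=cv2.INTER_CUBIC)
c=(255*(c/255.)**.45).astype(np.uint8)
cv2.imwrite('pics/c6.png',c[:,:,::-1])
"
```

```text
clock: 4.3
tool_pos: [0.5925, -0.1647, 0.0397]
eef_rot: [0.64, 0.768, 0.002, 0.004]
contact_force: [-0.5, -1.2, 0.0]
opening: 1.001
pos [ 592.5 -164.7   39.7] rem world [ -3.    1.4 -13.7] rem tool [ 2.  -2.8 13.7] rotrem [0.4 0.2 0.1] F [-0.5 -1.2  0. ] open 88.2 t 4.3
[2,-2.8,13.7,0.4,0.2,0.1,  0,0,0,0,0,0,  0,0,0,0,0,0,  0,0,0,0,0,0,  0,0,0,0,0,0]
[[451.24774739 105.9707473 ]]
[[214.34711076 233.87160517]]
[[200.44155528 253.38766809]]
[[227.36048369 215.59209518]]
```

View pics/c6.png

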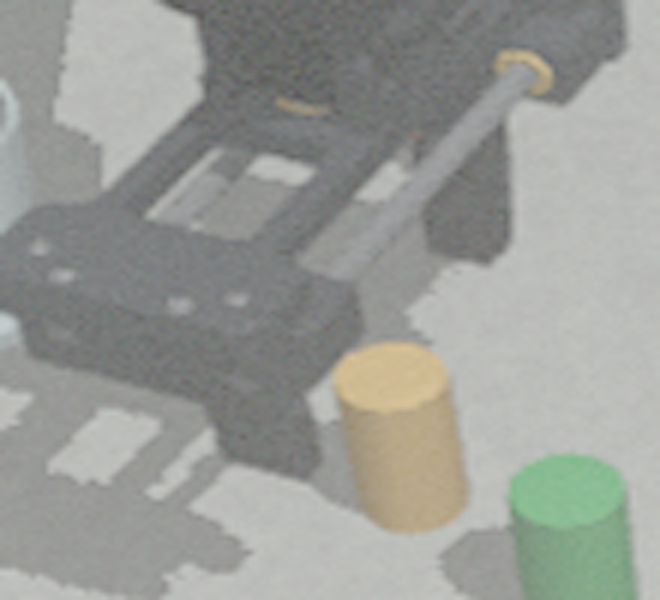

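```bash
python3 -c "
from h import *
np.set_printoptions(precision=4,suppress=True)
t=snapshot('top');s=snapshot('scene')
im=cv2.imread('pics/top0.png')[:,:,::-1].copy();t=dict(t);t['color']=im
a=(.52,.68,-.24,-.04)
w=warp(t,0,*a,3.0);w=(255*(w/255.)**.6).astype(np.uint8)
s0=dict(s);s0['color']=cv2.imread('pics/scene0.png')[:,:,::-1].copy()
w2=warp(s0,0,*a,3.0)
w3=warp(s,0,.44,.74,-.30,-.04,1.5)
w3=(255*(w3/255.)**.5).astype(np.uint8)
cv2.imwrite('pics/w0.png',w[:,:,::-1]);cv2.imwrite('pics/w02.png',w2[:,:,::-1]);cv2.imwrite('pics/w3.png',w3[:,:,::-1])
"
```

```text
(no output)
```

View pics/w0.png

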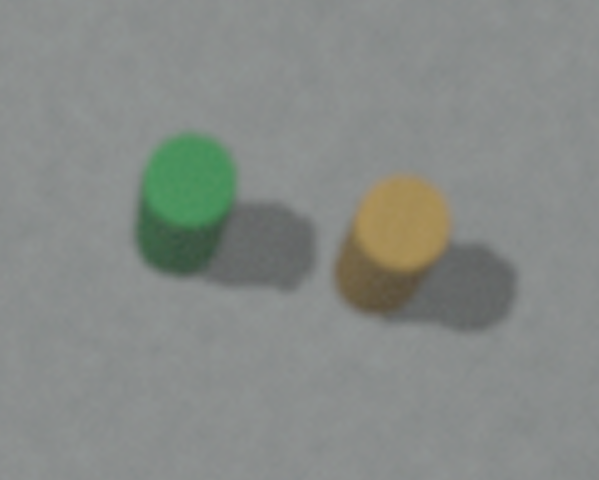

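View pics/w3.png

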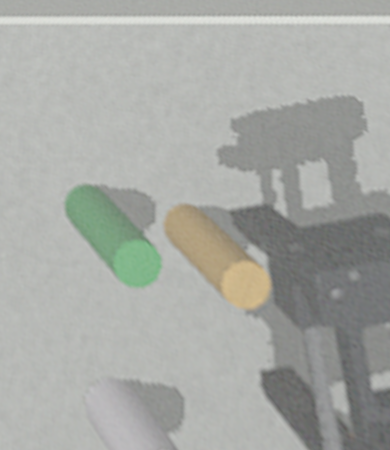

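```bash
python3 -m creep '[1,-2,8,0.4,0,0, 0,0,5,0,0,0, 0,0,0,0,0,0, 0,0,0,0,0,0, 0,0,0,0,0,0]' 50
python3 -c "
from h import *
plan((.5895,-.1633,.026),10.3,step=20)
s=snapshot('scene')
st=get_state();Rm=R.from_quat(st['eef_rot']);p=st['tool_pos']
for o in (0,.025,-.025): print(proj(s,p+Rm.apply([0,o,0])))
c=s['color'][150:270,150:260];c=cv2.resize(c,None,fx=6,fy=5,interpolation=cv2.INTER_CUBIC)
c=(255*(c/255.)**.45).astype(np.uint8)
cv2.imwrite('pics/c7.png',c[:,:,::-1])
"
```

```text
clock: 4.87
tool_pos: [0.5907, -0.1636, 0.0256]
eef_rot: [0.64, 0.768, -0.001, 0.002]
contact_force: [0.1, -0.8, -0.1]
opening: 0.643
pos [ 590.7 -163.6   25.6] rem world [-1.2  0.3  0.4] rem tool [ 0.5 -1.2 -0.4] rotrem [0.  0.2 0.1] F [ 0.1 -0.8 -0.1] open 56.7 t 4.87
[0.5,-1.2,-0.4,0,0.2,0.1,  0,0,0,0,0,0,  0,0,0,0,0,0,  0,0,0,0,0,0,  0,0,0,0,0,0]
[[216.55191426 239.42471738]]
[[208.92769447 250.38993198]]
[[223.89960367 228.85234577]]
```

View pics/c7.png

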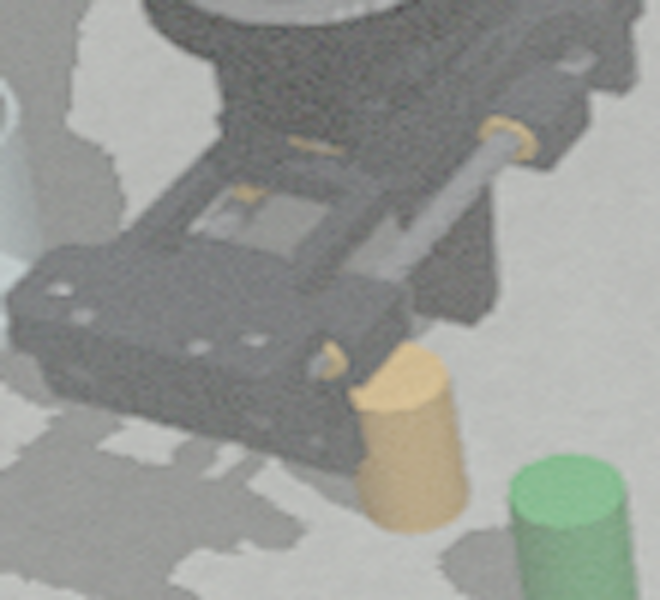

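```bash
python3 -m creep '[0,-1,0,0,0,0, 0,0,0,0,0,0, 0,0,0,0,0,0]' 37 10
python3 -c "
from h import *
plan((.5895,-.1633,.026),10.3,step=20)
s=snapshot('scene')
st=get_state();Rm=R.from_quat(st['eef_rot']);p=st['tool_pos']
for o in (0,.018,-.018): print(proj(s,p+Rm.apply([0,o,0])))
c=s['color'][150:270,150:260];c=cv2.resize(c,None,fx=6,fy=5,interpolation=cv2.INTER_CUBIC)
c=(255*(c/255.)**.45).astype(np.uint8)
cv2.imwrite('pics/c8.png',c[:,:,::-1])
s=snapshot('top');save(s,'t8')
"
```

```text
clock: 5.17
tool_pos: [0.59, -0.1638, 0.026]
eef_rot: [0.64, 0.768, -0.001, 0.002]
contact_force: [0.9, -0.1, -0.1]
opening: 0.423
pos [ 590.  -163.8   26. ] rem world [-0.5  0.5  0. ] rem tool [ 0.6 -0.3 -0. ] rotrem [0.1 0.2 0.1] F [ 0.9 -0.1 -0.1] open 37.3 t 5.17
[0.6,-0.3,0,0.1,0.2,0.1,  0,0,0,0,0,0,  0,0,0,0,0,0,  0,0,0,0,0,0,  0,0,0,0,0,0]
[[216.7248342  238.88643124]]
[[211.26781775 246.72585609]]
[[222.03863203 231.25022126]]
```

View pics/c8.png

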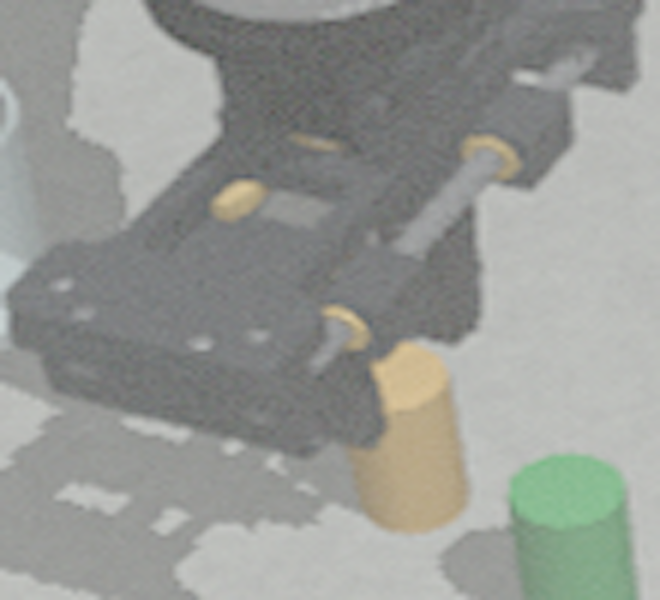

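View pics/t8.png

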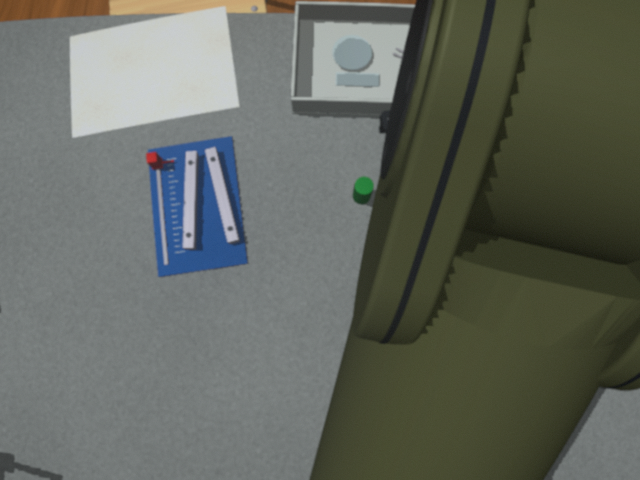

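```bash
python3 -m creep '[0,0,4,0,0,0, 0,0,0,0,0,0, 0,0,0,0,0,0]' 37 10
python3 -m creep '[0,0,0,0,0,0, 0,0,0,0,0,0, 0,0,0,0,0,0, 0,0,0,0,0,0]' 20 25
python3 -c "
from h import *
plan((.5895,-.1633,.022),10.3,step=20)
s=snapshot('scene')
c=s['color'][150:270,150:260];c=cv2.resize(c,None,fx=6,fy=5,interpolation=cv2.INTER_CUBIC)
c=(255*(c/255.)**.45).astype(np.uint8)
cv2.imwrite('pics/c9.png',c[:,:,::-1])
"
```

```text
clock: 5.52
tool_pos: [0.5902, -0.1639, 0.0218]
eef_rot: [0.64, 0.768, -0.001, 0.002]
contact_force: [0.9, -0.3, 0.1]
opening: 0.423
clock: 5.85
tool_pos: [0.5898, -0.164, 0.0216]
eef_rot: [0.64, 0.768, -0.001, 0.002]
contact_force: [-0.3, 0.3, 0.6]
opening: 0.327
pos [ 589.8 -164.    21.6] rem world [-0.3  0.7  0.4] rem tool [ 0.8 -0.1 -0.4] rotrem [0.  0.2 0.1] F [-0.3  0.3  0.6] open 28.8 t 5.85
[0.8,-0.1,-0.4,0,0.2,0.1,  0,0,0,0,0,0,  0,0,0,0,0,0,  0,0,0,0,0,0,  0,0,0,0,0,0]
```

View pics/c9.png

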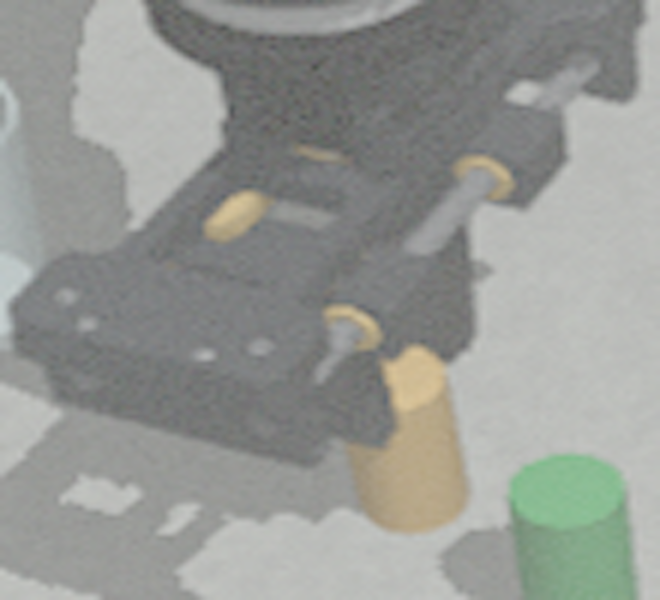

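```bash
python3 -m creep '[0,0,-10,0,0,0, 0,0,-15,0,0,0, 0,0,-20,0,0,0, 0,0,-20,0,0,0, 0,0,-20,0,0,0]' 20 30
python3 -c "
from h import *
plan((.531,.1438,.13),10.3,step=30)
s=snapshot('scene')
c=s['color'][130:270,150:280];c=cv2.resize(c,None,fx=5,fy=4,interpolation=cv2.INTER_CUBIC)
c=(255*(c/255.)**.45).astype(np.uint8)
cv2.imwrite('pics/c10.png',c[:,:,::-1])
"
```

```text
clock: 6.32
tool_pos: [0.5835, -0.1618, 0.1048]
eef_rot: [0.64, 0.769, -0.004, -0.005]
contact_force: [0.1, 0.5, -3.9]
opening: 0.322
pos [ 583.5 -161.8  104.8] rem world [-52.5 305.6  25.2] rem tool [310.2   3.5 -24.5] rotrem [-0.8 -0.2  0.2] F [ 0.1  0.5 -3.9] open 28.4 t 6.32
[29.9,0.3,-2.4,-0.8,-0.2,0.2,  29.9,0.3,-2.5,0,0,0,  29.9,0.3,-2.5,0,0,0,  29.9,0.3,-2.5,0,0,0,  29.9,0.3,-2.5,0,0,0]
```

View pics/c10.png

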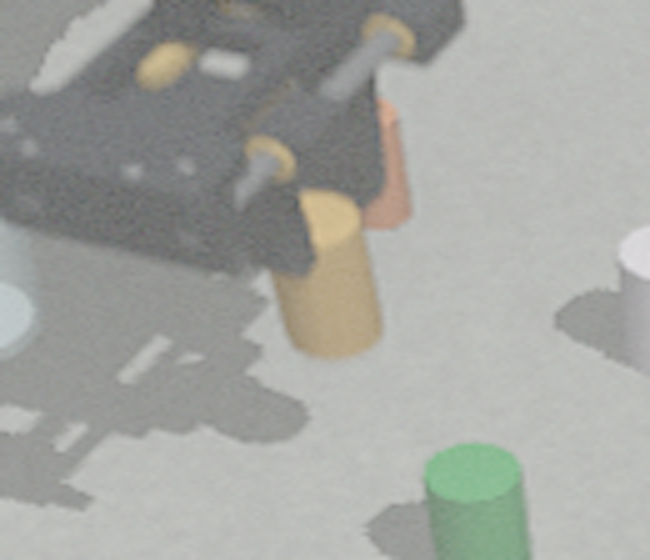

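```bash
python3 -m creep '[15,0,-8,-0.4,0,0, 25,0,-8,-0.4,0,0, 30,0,0,0,0,0, 30,0,0,0,0,0, 30,0,0,0,0,0]' >/dev/null
python3 -m creep '[30,0,0,0,0,0, 30,0,0,0,0,0, 30,0,0,0,0,0, 25,0,0,0,0,0, 15,0,0,0,0,0]' 
python3 -c "
from h import *
plan((.531,.1438,.13),10.3,step=30)"
```

```text
clock: 7.2
tool_pos: [0.5383, 0.0953, 0.1242]
eef_rot: [0.645, 0.764, 0.001, 0.006]
contact_force: [-1.1, -0.1, -3.5]
opening: 0.321
pos [538.3  95.3 124.2] rem world [-7.3 48.5  5.8] rem tool [49.   1.  -6.1] rotrem [ 0.6  0.4 -0.6] F [-1.1 -0.1 -3.5] open 28.3 t 7.2
[29.8,0.6,-3.7,0.6,0.4,-0.6,  19.3,0.6,-2.3,0,0,0,  0,0,0,0,0,0,  0,0,0,0,0,0,  0,0,0,0,0,0]
```

```bash
python3 -m creep '[22,0,0,0.6,0.4,-0.6, 15,0,0,0,0,0, 2,0,0,0,0,0, 0,0,0,0,0,0, 0,0,0,0,0,0]' 
python3 -c "
from h import *
s=snapshot('scene');save(s,'s11')
plan((.531,.1438,.095),10.3,step=30)
st=get_state()
p=st['tool_pos'].copy()
a=p[2]-.0216
print('brass bottom/top px',proj(s,[[p[0],p[1],a],[p[0],p[1],a+.06]]))
print(find_in('brass_mid','scene')[:3], proj(s,[[p[0],p[1],a+.03]]))
s=snapshot('top');save(s,'t11');print(find_in('brass_mid','top')[:3],proj(s,[[p[0],p[1],a+.03]]))"
```

```text
clock: 7.62
tool_pos: [0.5277, 0.1415, 0.1225]
eef_rot: [0.637, 0.771, -0.001, -0.003]
contact_force: [-0.4, 0.0, -3.4]
opening: 0.321
pos [527.9 140.9 122.5] rem world [  3.1   2.9 -27.5] rem tool [ 2.2  3.8 27.5] rotrem [-0.3 -0.2  0.5] F [ 0.2  0.4 -2.5] open 28.3 t 7.67
[2.2,3.8,27.5,-0.3,-0.2,0.5,  0,0,0,0,0,0,  0,0,0,0,0,0,  0,0,0,0,0,0,  0,0,0,0,0,0]
brass bottom/top px [[414.88050423 263.51597759]
 [422.18697762 233.80187499]]
[{'xy': [413.1, 261.1], 'score': 0.72}, {'xy': [247.0, 260.8], 'score': 0.69}] [[418.41880795 249.11504811]]
[{'xy': [362.5, 188.0], 'score': 0.78}] [[192.86663108 216.94882404]]
```

View pics/s11.png

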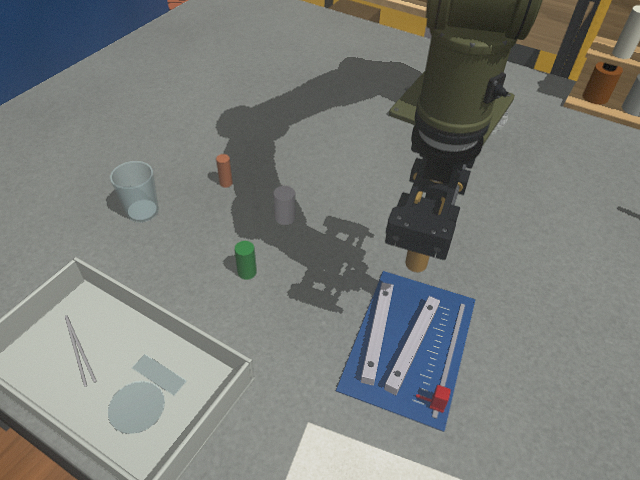

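View pics/t11.png

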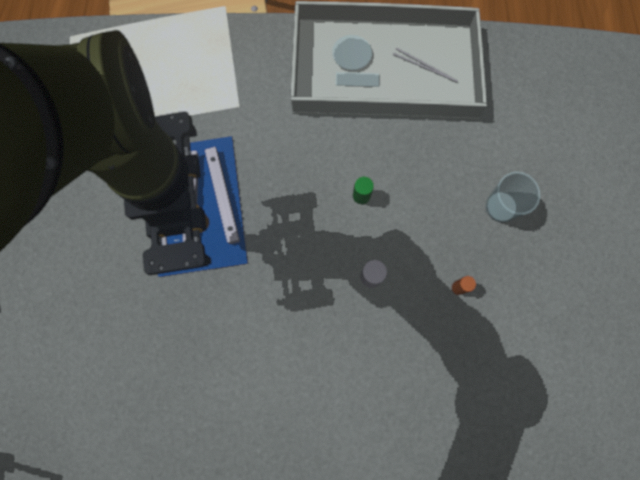

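```bash
python3 -m creep '[2,3,18,-0.3,-0.2,0.5, 0,0,20,0,0,0, 0,0,18,0,0,0, 0,0,5,0,0,0, 0,0,0,0,0,0]' 
python3 -c "
from h import *
plan((.530,.1438,.0256),10.3,step=30)
s=snapshot('scene');
c=s['color'][220:400,340:500];c=cv2.resize(c,None,fx=4,fy=3.3,interpolation=cv2.INTER_CUBIC);c=(255*(c/255.)**.6).astype(np.uint8);cv2.imwrite('pics/c12.png',c[:,:,::-1])"
```

```text
clock: 8.23
tool_pos: [0.5347, 0.1377, 0.0614]
eef_rot: [0.645, 0.765, 0.002, 0.003]
contact_force: [-0.4, -0.1, -2.3]
opening: 0.322
pos [534.7 137.7  61.4] rem world [ -4.7   6.1 -35.8] rem tool [ 6.9 -3.9 35.7] rotrem [ 0.4  0.2 -0.6] F [-0.4 -0.1 -2.3] open 28.3 t 8.23
[5.7,-3.2,29.3,0.4,0.2,-0.6,  1.2,-0.6,6.5,0,0,0,  0,0,0,0,0,0,  0,0,0,0,0,0,  0,0,0,0,0,0]
```

View pics/c12.png

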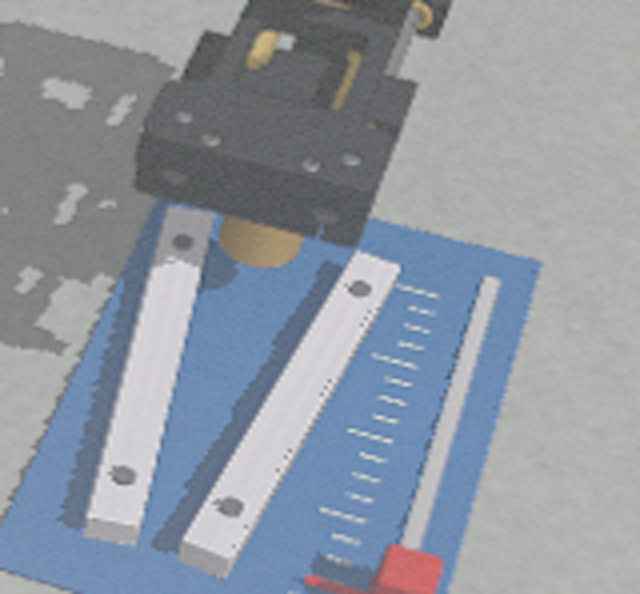

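```bash
python3 -m creep '[6,-4,0,0.4,0.2,-0.6, 0,0,0,0,0,0, 0,0,0,0,0,0]' 
python3 -c "
from h import *
plan((.530,.1438,.0256),10.3,step=30)
s=snapshot('scene');
c=s['color'][220:400,340:500];c=cv2.resize(c,None,fx=4,fy=3.3,interpolation=cv2.INTER_CUBIC);c=(255*(c/255.)**.6).astype(np.uint8);cv2.imwrite('pics/c13.png',c[:,:,::-1])"
```

```text
clock: 8.53
tool_pos: [0.531, 0.1427, 0.064]
eef_rot: [0.641, 0.768, 0.001, 0.001]
contact_force: [0.6, -0.4, -3.8]
opening: 0.325
pos [531.  142.7  64. ] rem world [ -1.    1.1 -38.4] rem tool [ 1.2 -0.9 38.4] rotrem [ 0.2 -0.   0. ] F [ 0.6 -0.4 -3.8] open 28.6 t 8.53
[0.9,-0.7,30,0.2,0,0,  0.3,-0.2,8.4,0,0,0,  0,0,0,0,0,0,  0,0,0,0,0,0,  0,0,0,0,0,0]
```

View pics/c13.png

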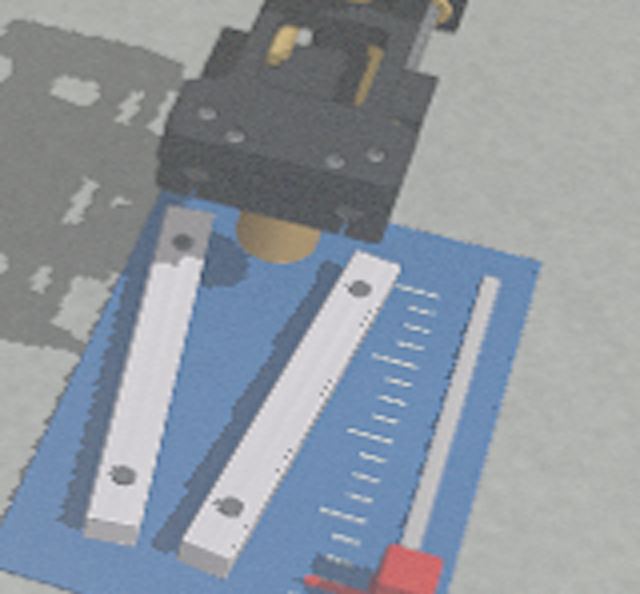

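Well centred over the mouth. Lowering in small steps.

```bash
python3 -m creep '[1,-1,10,0.2,0,0, 0,0,9,0,0,0, 0,0,7,0,0,0, 0,0,0,0,0,0, 0,0,0,0,0,0]' 
python3 -c "
from h import *
plan((.530,.1438,.0256),10.3,step=30)"
```

```text
clock: 9.0
tool_pos: [0.5306, 0.1447, 0.0364]
eef_rot: [0.64, 0.768, 0.001, -0.0]
contact_force: [0.3, 0.0, -3.4]
opening: 0.323
pos [530.6 144.7  36.4] rem world [ -0.6  -0.9 -10.8] rem tool [-0.8 -0.8 10.8] rotrem [ 0.1 -0.1  0.1] F [ 0.3  0.  -3.4] open 28.5 t 9.0
[-0.8,-0.8,10.8,0.1,-0.1,0.1,  0,0,0,0,0,0,  0,0,0,0,0,0,  0,0,0,0,0,0,  0,0,0,0,0,0]
```

```bash
python3 -m creep '[-1,-1,4,0,0,0, 0,0,3,0,0,0, 0,0,0,0,0,0, 0,0,2,0,0,0, 0,0,0,0,0,0]' 
python3 -c "
from h import *
plan((.530,.1438,.0256),10.3,step=30)"
```

```text
clock: 9.42
tool_pos: [0.5296, 0.1431, 0.0261]
eef_rot: [0.641, 0.768, 0.001, -0.0]
contact_force: [-0.2, -0.5, -3.0]
opening: 0.319
pos [529.6 143.1  26.1] rem world [ 0.4  0.7 -0.5] rem tool [0.6 0.5 0.5] rotrem [ 0.1 -0.1  0. ] F [-0.2 -0.5 -3. ] open 28.1 t 9.42
[0.6,0.5,0.5,0.1,-0.1,0,  0,0,0,0,0,0,  0,0,0,0,0,0,  0,0,0,0,0,0,  0,0,0,0,0,0]
```

```bash
python3 -m creep '[0.5,0,1,0,0,0, 0,0,0.5,0,0,0, 0,0,0,0,0,0]' 
python3 -c "
from h import *
plan((.530,.1438,.0256),10.3,step=30)
s=snapshot('scene');
c=s['color'][220:400,340:500];c=cv2.resize(c,None,fx=4,fy=3.3,interpolation=cv2.INTER_CUBIC);c=(255*(c/255.)**.6).astype(np.uint8);cv2.imwrite('pics/c14.png',c[:,:,::-1])"
```

```text
clock: 9.67
tool_pos: [0.5298, 0.1435, 0.0258]
eef_rot: [0.641, 0.768, 0.001, 0.0]
contact_force: [0.4, 0.2, -3.6]
opening: 0.319
pos [529.8 143.5  25.8] rem world [ 0.2  0.3 -0.2] rem tool [0.3 0.2 0.2] rotrem [ 0.1 -0.1  0. ] F [ 0.4  0.2 -3.6] open 28.1 t 9.67
[0.3,0.2,0.2,0.1,-0.1,0,  0,0,0,0,0,0,  0,0,0,0,0,0,  0,0,0,0,0,0,  0,0,0,0,0,0]
```

View pics/c14.png

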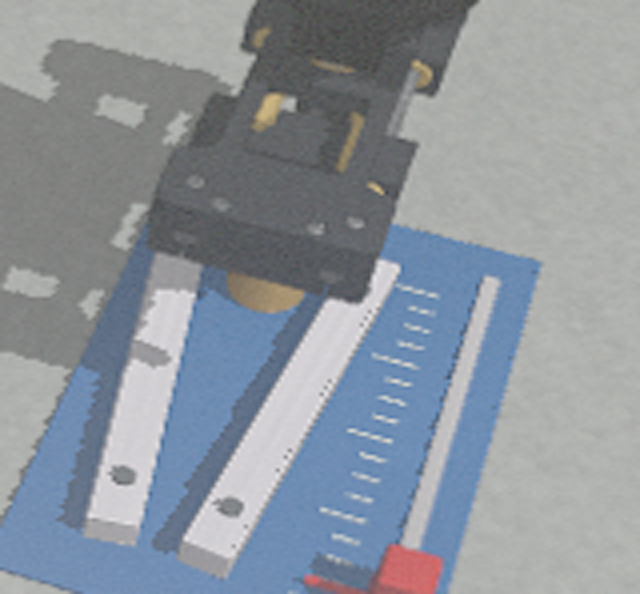

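```bash
python3 -m creep '[0,0,1.5,0,0,0, 0,0,0,0,0,0, 0,0,0,0,0,0]' ; python3 -m creep '[0,0,1.5,0,0,0, 0,0,0,0,0,0, 0,0,0,0,0,0]' 
```

```text
clock: 9.97
tool_pos: [0.5304, 0.1441, 0.0259]
eef_rot: [0.641, 0.768, 0.002, 0.0]
contact_force: [0.0, -0.4, -2.8]
opening: 0.326
clock: 10.22
tool_pos: [0.5305, 0.1445, 0.0257]
eef_rot: [0.641, 0.768, 0.003, 0.001]
contact_force: [-1.2, 0.2, -1.7]
opening: 0.319
```

```bash
python3 -m creep '[0,0,0,0.1,-0.3,0, 0,0,0,0,0,0, 0,0,0,0,0,0]' 34 25; python3 -c "
from h import *
plan((.530,.1438,.0256),10.3,step=30)"
python3 -m creep '[0,0,0,0,0,0, 0,0,0,0,0,0, 0,0,0,0,0,0]' 20 20; python3 -c "
from h import *
plan((.6067,.1575,.0256),10.3,step=8)"
```

```text
clock: 10.47
tool_pos: [0.5314, 0.1448, 0.0255]
eef_rot: [0.641, 0.768, 0.001, 0.003]
contact_force: [0.2, -0.6, -0.2]
opening: 0.382
pos [531.4 144.8  25.5] rem world [-1.4 -1.   0.1] rem tool [-0.7 -1.6 -0.1] rotrem [0.3 0.2 0. ] F [ 0.2 -0.6 -0.2] open 33.6 t 10.47
[-0.7,-1.6,-0.1,0.3,0.2,0,  0,0,0,0,0,0,  0,0,0,0,0,0,  0,0,0,0,0,0,  0,0,0,0,0,0]
clock: 10.72
tool_pos: [0.5312, 0.1448, 0.0254]
eef_rot: [0.64, 0.768, 0.0, 0.003]
contact_force: [0.0, -0.2, 0.6]
opening: 0.325
pos [531.2 144.8  25.4] rem world [75.5 12.7  0.2] rem tool [-1.1 76.5  0.1] rotrem [0.2 0.2 0. ] F [ 0.  -0.2  0.6] open 28.7 t 10.72
[-0.1,8,0,0.2,0.2,0,  -0.1,8,0,0,0,0,  -0.1,8,0,0,0,0,  -0.1,8,0,0,0,0,  -0.1,8,0,0,0,0]
```

```bash
python3 -m creep '[0,6,0,0.2,0.2,0, 0,8,0,0,0,0, 0,8,0,0,0,0, 0,8,0,0,0,0, 0,0,0,0,0,0]' ; python3 -c "
from h import *
plan((.6067,.1575,.0254),10.3,step=8)"
```

```text
clock: 11.13
tool_pos: [0.5449, 0.1464, 0.0259]
eef_rot: [0.64, 0.768, -0.014, -0.01]
contact_force: [1.2, 0.3, -2.0]
opening: 0.325
pos [544.9 146.4  25.9] rem world [61.8 11.1 -0.5] rem tool [-0.2 62.8 -1.7] rotrem [-2.   0.1  0.1] F [ 1.2  0.3 -2. ] open 28.6 t 11.13
[0,8,-0.2,-2,0.1,0.1,  0,8,0.1,0,0,0,  0,8,0.1,0,0,0,  0,8,0.1,0,0,0,  0,8,0.1,0,0,0]
```

```bash
python3 -m creep '[0,4,0,-2,0,0, 0,4,0,-0.5,0,0, 0,4,0,0,0,0, 0,0,0,0,0,0]' ; python3 -c "
from h import *
plan((.6067,.1575,.0254),10.3,step=8)
s=snapshot('scene');
c=s['color'][220:400,340:500];c=cv2.resize(c,None,fx=4,fy=3.3,interpolation=cv2.INTER_CUBIC);c=(255*(c/255.)**.6).astype(np.uint8);cv2.imwrite('pics/c15.png',c[:,:,::-1])"
```

```text
clock: 11.47
tool_pos: [0.55, 0.1469, 0.0255]
eef_rot: [0.64, 0.768, -0.003, -0.001]
contact_force: [1.0, 0.5, -1.0]
opening: 0.326
pos [550.  146.9  25.5] rem world [56.7 10.6 -0.1] rem tool [ 0.2 57.7 -0.2] rotrem [-0.3  0.1  0.1] F [ 1.   0.5 -1. ] open 28.7 t 11.47
[0,8,0,-0.3,0.1,0.1,  0,8,0,0,0,0,  0,8,0,0,0,0,  0,8,0,0,0,0,  0,8,0,0,0,0]
```

View pics/c15.png

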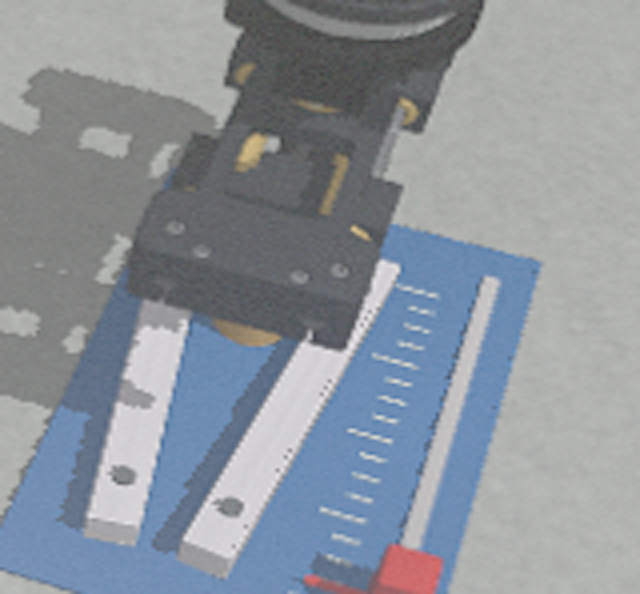

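```bash
python3 -m creep '[0,7,0,-0.5,0,0, 0,7,0,-0.5,0,0, 0,7,0,-0.5,0,0, 0,7,0,-0.5,0,0, 0,4,0,-0.5,0,0]' ; python3 -c "
from h import *
plan((.6067,.1575,.0254),10.3,step=8)"
```

```text
clock: 11.93
tool_pos: [0.5744, 0.1509, 0.0253]
eef_rot: [0.64, 0.768, 0.007, 0.008]
contact_force: [-0.9, 0.1, -0.6]
opening: 0.324
pos [574.4 150.9  25.3] rem world [32.3  6.6  0.1] rem tool [ 0.6 32.9  0.6] rotrem [1.3 0.2 0.1] F [-0.9  0.1 -0.6] open 28.5 t 11.93
[0.2,8,0.1,1.3,0.2,0.1,  0.2,8,0,0,0,0,  0.2,8,0,0,0,0,  0.2,8,0,0,0,0,  0,0.9,0,0,0,0]
```

```bash
python3 -m creep '[0,4,0,1,0,0, 0,5,0,0,0,0, 0,5,0,-0.3,0,0, 0,4,0,-0.3,0,0, 0,0,0,0,0,0]' ; python3 -c "
from h import *
plan((.6067,.1575,.0254),10.3,step=8)"
```

```text
clock: 12.35
tool_pos: [0.5912, 0.1536, 0.0253]
eef_rot: [0.64, 0.768, 0.003, 0.005]
contact_force: [-2.1, -0.6, 3.2]
opening: 0.324
pos [591.2 153.6  25.3] rem world [15.5  3.9  0.1] rem tool [ 1.1 15.9  0.1] rotrem [0.6 0.2 0.1] F [-2.1 -0.6  3.2] open 28.5 t 12.35
[0.5,8,0.1,0.6,0.2,0.1,  0.5,8,0,0,0,0,  0,0,0,0,0,0,  0,0,0,0,0,0,  0,0,0,0,0,0]
```

```bash
python3 -m creep '[0.5,4,0,0.5,0,0, 0.5,4,0,0,0,0, 0,3,0,0,0,0, 0,3,0,0,0,0, 0,0,0,0,0,0]' ; python3 -c "
from h import *
plan((.6067,.1575,.0254),10.3,step=8)"
```

```text
clock: 12.77
tool_pos: [0.6025, 0.1561, 0.0255]
eef_rot: [0.64, 0.768, -0.003, 0.0]
contact_force: [-2.8, 0.4, 3.4]
opening: 0.326
pos [602.5 156.1  25.5] rem world [ 4.2  1.4 -0.1] rem tool [0.6 4.4 0.1] rotrem [-0.3  0.3  0.1] F [-2.8  0.4  3.4] open 28.7 t 12.77
[0.6,4.4,0.1,-0.3,0.3,0.1,  0,0,0,0,0,0,  0,0,0,0,0,0,  0,0,0,0,0,0,  0,0,0,0,0,0]
```

```bash
python3 -m creep '[0,3,0,0,0,0, 0,3,0,0,0,0, 0,3,0,0,0,0, 0,3,0,0,0,0]' ; python3 -c "
from h import *
plan((.6067,.1575,.0254),10.3,step=8)"
```

```text
clock: 13.1
tool_pos: [0.6068, 0.1572, 0.0257]
eef_rot: [0.64, 0.768, -0.01, -0.004]
contact_force: [-7.5, -0.9, 9.9]
opening: 0.33
pos [606.8 157.2  25.7] rem world [-0.1  0.3 -0.3] rem tool [ 0.3 -0.1  0.3] rotrem [-1.2  0.3  0.1] F [-7.5 -0.9  9.9] open 29.1 t 13.1
[0.3,-0.1,0.3,-1.2,0.3,0.1,  0,0,0,0,0,0,  0,0,0,0,0,0,  0,0,0,0,0,0,  0,0,0,0,0,0]
```

```bash
python3 -m creep '[0,3,0,-1,0,0, 0,4,0,-0.5,0,0, 0,5,0,0,0,0, 0,5,0,0,0,0]' ; python3 -c "
from h import *
plan((.6067,.1575,.0254),10.3,step=8)"
```

```text
clock: 13.43
tool_pos: [0.6082, 0.1574, 0.0256]
eef_rot: [0.64, 0.768, -0.012, -0.006]
contact_force: [-10.6, -2.1, 13.9]
opening: 0.323
pos [608.2 157.4  25.6] rem world [-1.5  0.1 -0.2] rem tool [ 0.4 -1.4  0.2] rotrem [-1.5  0.4  0.1] F [-10.6  -2.1  13.9] open 28.5 t 13.43
[0.4,-1.4,0.2,-1.5,0.4,0.1,  0,0,0,0,0,0,  0,0,0,0,0,0,  0,0,0,0,0,0,  0,0,0,0,0,0]
```

```bash
python3 -m creep '[0,3,0,-2,0,0, 0,4,0,-2,0,0, 0,4,0,-1.5,0,0]' ; python3 -c "
from h import *
plan((.6067,.1575,.0254),10.3,step=8)"
```

```text
clock: 13.68
tool_pos: [0.6097, 0.1575, 0.0251]
eef_rot: [0.64, 0.768, 0.018, 0.02]
contact_force: [-10.8, -0.7, 11.0]
opening: 0.329
pos [609.7 157.5  25.1] rem world [-3.  -0.   0.3] rem tool [ 0.5 -2.9 -0.4] rotrem [3.  0.4 0.1] F [-10.8  -0.7  11. ] open 29.0 t 13.68
[0.5,-2.9,-0.4,3,0.4,0.1,  0,0,0,0,0,0,  0,0,0,0,0,0,  0,0,0,0,0,0,  0,0,0,0,0,0]
```

Overcorrected the tilt, so I'll bring it back, relax, then open.

```bash
python3 -m creep '[0,0,0,1.5,0,0, 0,0,0,0.7,0,0, 0,0,0,0,0,0]' - 5 ; python3 -c "
from h import *
plan((.6067,.1575,.0254),10.3,step=8)"
```

```text
clock: 13.93
tool_pos: [0.6085, 0.1574, 0.0251]
eef_rot: [0.64, 0.768, 0.003, 0.007]
contact_force: [-3.4, -1.1, 4.3]
opening: 0.336
pos [608.5 157.4  25.1] rem world [-1.8  0.1  0.3] rem tool [ 0.4 -1.7 -0.3] rotrem [0.8 0.4 0.1] F [-3.4 -1.1  4.3] open 29.6 t 13.93
[0.4,-1.7,-0.3,0.8,0.4,0.1,  0,0,0,0,0,0,  0,0,0,0,0,0,  0,0,0,0,0,0,  0,0,0,0,0,0]
```

```bash
python3 -m creep '[0,0,0,0.3,0,0, 0,0,0,0,0,0, 0,0,0,0,0,0]' 45 20 ; python3 -m creep '[0,0,-8,0,0,0, 0,0,-15,0,0,0, 0,0,-20,0,0,0, 0,0,-20,0,0,0, 0,0,-15,0,0,0]' 60; python3 -c "
from h import *
plan((.6067,.1575,.12),10.3,step=8)
s=snapshot('scene');save(s,'s16')
c=s['color'][220:400,340:500];c=cv2.resize(c,None,fx=4,fy=3.3,interpolation=cv2.INTER_CUBIC);c=(255*(c/255.)**.6).astype(np.uint8);cv2.imwrite('pics/c16.png',c[:,:,::-1])"
```

```text
clock: 14.18
tool_pos: [0.6129, 0.1584, 0.025]
eef_rot: [0.64, 0.768, 0.004, 0.008]
contact_force: [-0.4, 0.9, -0.3]
opening: 0.504
clock: 14.6
tool_pos: [0.6127, 0.1588, 0.104]
eef_rot: [0.64, 0.768, 0.004, 0.008]
contact_force: [0.4, 1.0, 0.1]
opening: 0.679
pos [612.7 158.8 104. ] rem world [-6.  -1.3 16. ] rem tool [ -0.3  -5.9 -16.1] rotrem [1.  0.4 0.1] F [0.4 1.  0.1] open 59.9 t 14.6
[-0.1,-2.7,-7.5,1,0.4,0.1,  -0.1,-2.9,-7.5,0,0,0,  0,-0.4,-1.1,0,0,0,  0,0,0,0,0,0,  0,0,0,0,0,0]
```

View pics/c16.png

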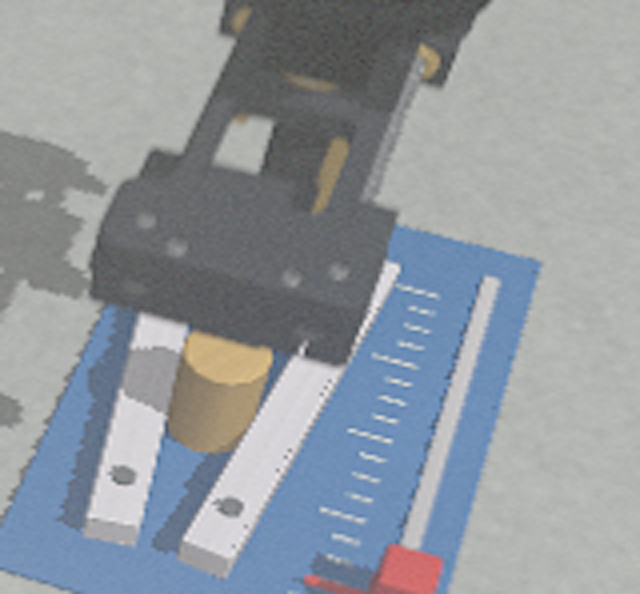

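```bash
cat >> h.py <<'E'
G0=np.array([.590,.1545,0]);gy=np.radians(10.3)
GX=np.array([np.cos(gy),np.sin(gy),0]);GY=np.array([-np.sin(gy),np.cos(gy),0])
def g(p): d=np.asarray(p)-G0;return np.array([d@GX,d@GY,d[2]])*1000
def w(x,y,z): return G0+(GX*x+GY*y)/1000+np.array([0,0,z/1000])
def gwarp(s,z,x0,x1,y0,y1,ppm):
    # gauge-frame rectified at height z mm ; rows: x decreasing; cols: y decreasing
    H=int((x1-x0)*ppm);W=int((y1-y0)*ppm);r,c=np.mgrid[0:H,0:W]
    X=x1-(r+.5)/ppm;Y=y1-(c+.5)/ppm
    P=G0+X[...,None]/1000*GX+Y[...,None]/1000*GY+np.array([0,0,z/1000])
    p=proj(s,P.reshape(-1,3)).reshape(H,W,2).astype(np.float32)
    return cv2.remap(s["color"],p[...,0],p[...,1],cv2.INTER_CUBIC)
E
python3 - <<'E'
from h import *
s=snapshot('scene')
im=gwarp(s,40,-20,105,-30,110,5)
cv2.imwrite('pics/g40.png',im[:,:,::-1])
im=gwarp(s,64,-20,105,-30,110,5)
cv2.imwrite('pics/g64.png',im[:,:,::-1])
E
```

```text
(no output)
```

View pics/g40.png

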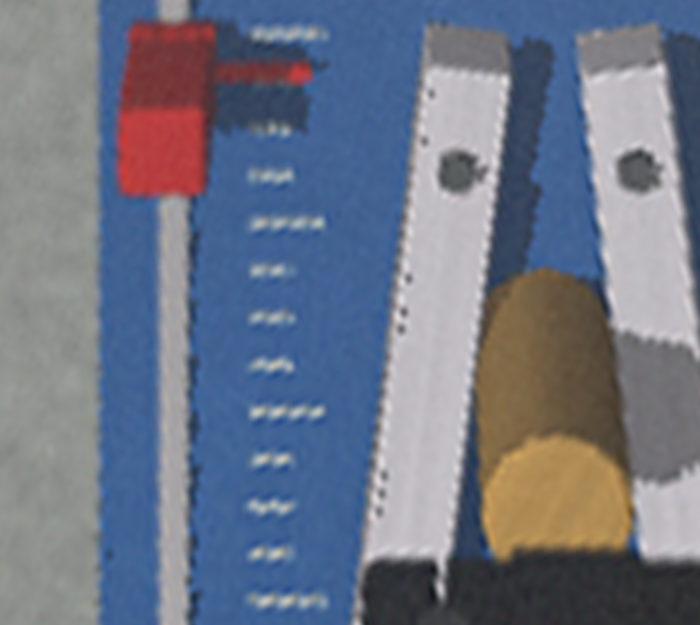

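View pics/g64.png

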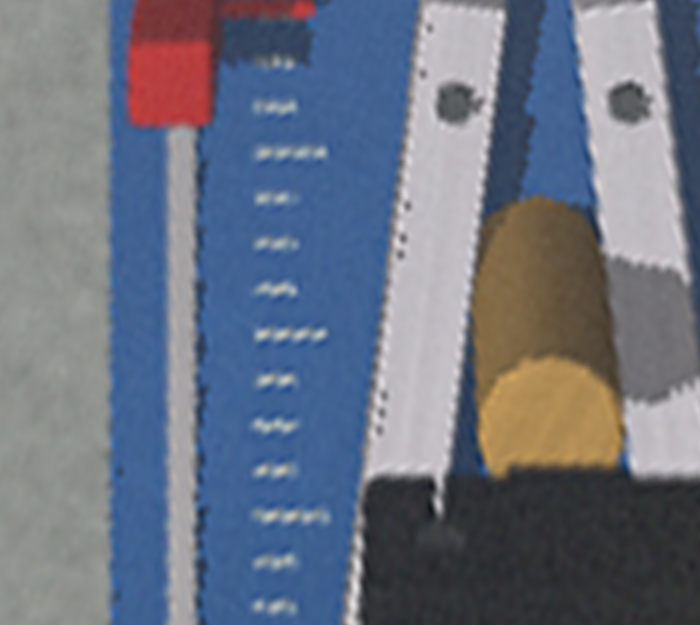

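```bash
python3 -c "
from h import *
print(g([.6085,.1574,0]),g([.6082,.1574,0]),w(75,78,100))
plan(w(75,77.8,120),10.3,step=25)"
```

```text
[18.72039963 -0.45457437  0.        ] [18.42523411 -0.40093371  0.        ] [0.64984481 0.2446532  0.1       ]
pos [614.5 159.2 105.4] rem world [35.3 85.2 14.6] rem tool [ 77.3  50.5 -14. ] rotrem [1.3 0.4 0.1] F [ 0.3  0.3 -0.2] open 60.1 t 14.7
[20.7,13.5,-3.8,1.3,0.4,0.1,  20.7,13.4,-3.9,0,0,0,  20.7,13.4,-3.9,0,0,0,  15.3,9.9,-2.9,0,0,0,  0,0,0,0,0,0]
```

```bash
python3 -m creep '[5,3,-10,1,0.4,0, 20,14,-4,0.3,0,0, 20,14,0,0,0,0, 18,12,0,0,0,0, 5,3,0,0,0,0]' 45; python3 -m creep '[0,0,0,0,0,0, 0,0,0,0,0,0]'; python3 -c "
from h import *
plan(w(75,77.8,80),10.3,step=25)
s=snapshot('scene');save(s,'s17')"
```

```text
clock: 15.12
tool_pos: [0.6485, 0.2326, 0.1189]
eef_rot: [0.642, 0.766, -0.001, 0.0]
contact_force: [-0.5, 0.3, 0.5]
opening: 0.507
clock: 15.28
tool_pos: [0.6478, 0.2338, 0.1171]
eef_rot: [0.641, 0.767, -0.002, -0.0]
contact_force: [1.2, 0.1, 0.5]
opening: 0.514
pos [647.8 233.8 117.1] rem world [  2.1  10.7 -37.1] rem tool [10.2  4.  37.1] rotrem [-0.2  0.1 -0.1] F [1.2 0.1 0.5] open 45.3 t 15.28
[6.6,2.6,24,-0.2,0.1,-0.1,  3.6,1.4,13.1,0,0,0,  0,0,0,0,0,0,  0,0,0,0,0,0,  0,0,0,0,0,0]
```

View pics/s17.png

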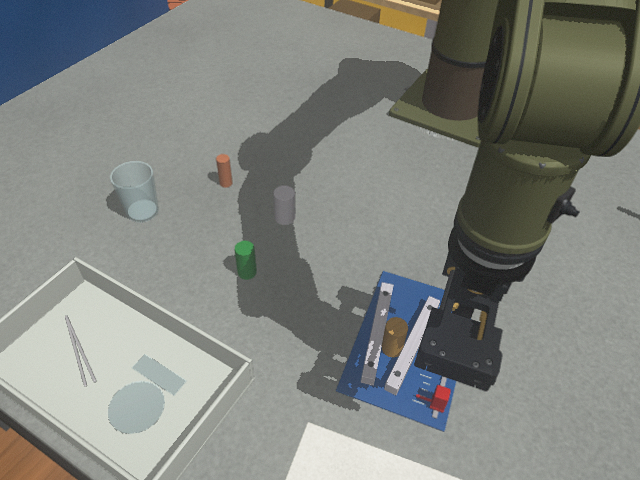

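```bash
python3 -m creep '[7,3,12,0,0,0, 3,1,12,0,0,0, 0,0,12,0,0,0, 0,0,0,0,0,0, 0,0,0,0,0,0]' 45; python3 -c "
from h import *
plan(w(75,77.8,45),10.3,step=25)
s=snapshot('scene');save(s,'s18')
im=gwarp(s,64,-20,60,-50,60,5);cv2.imwrite('pics/g64b.png',im[:,:,::-1])
c=s['color'][280:430,340:520];c=cv2.resize(c,None,fx=4,fy=4,interpolation=cv2.INTER_CUBIC);c=(255*(c/255.)**.6).astype(np.uint8);cv2.imwrite('pics/c18.png',c[:,:,::-1])"
```

```text
clock: 15.75
tool_pos: [0.6479, 0.2385, 0.0755]
eef_rot: [0.643, 0.765, -0.005, -0.0]
contact_force: [0.2, 0.1, 0.4]
opening: 0.512
pos [647.9 238.5  75.5] rem world [  2.    5.9 -30.5] rem tool [ 5.7  3.2 30.5] rotrem [-0.5  0.4 -0.4] F [0.2 0.1 0.4] open 45.1 t 15.75
[4.6,2.6,24.4,-0.5,0.4,-0.4,  1.1,0.6,6,0,0,0,  0,0,0,0,0,0,  0,0,0,0,0,0,  0,0,0,0,0,0]
```

View pics/c18.png

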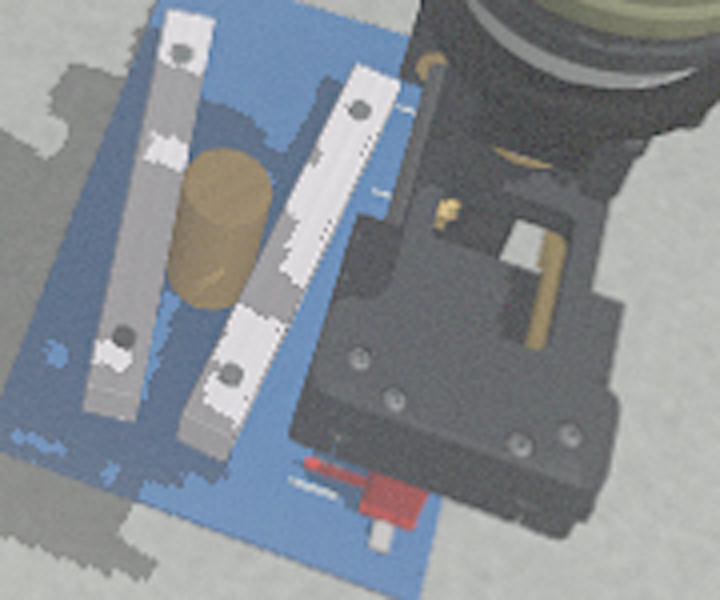

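View pics/g64b.png

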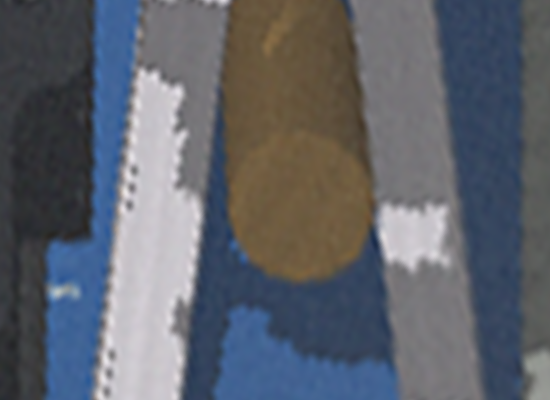

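```bash
python3 -m creep '[5,3,10,-0.5,0.4,-0.4, 1,1,10,0,0,0, 0,0,6,0,0,0, 0,0,0,0,0,0, 0,0,0,0,0,0]' 45; python3 -c "
from h import *
plan(w(75,77.8,20),10.3,step=25)"
```

```text
clock: 16.22
tool_pos: [0.6512, 0.2434, 0.0485]
eef_rot: [0.641, 0.767, -0.0, 0.0]
contact_force: [-0.9, -0.3, 0.9]
opening: 0.511
pos [651.2 243.4  48.5] rem world [ -1.4   1.  -28.5] rem tool [ 1.3 -1.2 28.5] rotrem [ 0.   0.  -0.1] F [-0.9 -0.3  0.9] open 45.0 t 16.22
[1.1,-1,25,0,0,-0.1,  0.2,-0.1,3.5,0,0,0,  0,0,0,0,0,0,  0,0,0,0,0,0,  0,0,0,0,0,0]
```

```bash
python3 -m creep '[1,-1,10,0,0,0, 0,0,10,0,0,0, 0,0,8,0,0,0, 0,0,0,0,0,0, 0,0,0,0,0,0]' 45; python3 -c "
from h import *
plan(w(75,77.8,14),10.3,step=25)
s=snapshot('scene')
c=s['color'][280:430,340:520];c=cv2.resize(c,None,fx=4,fy=4,interpolation=cv2.INTER_CUBIC);c=(255*(c/255.)**.6).astype(np.uint8);cv2.imwrite('pics/c19.png',c[:,:,::-1])"
```

```text
clock: 16.63
tool_pos: [0.6505, 0.244, 0.0184]
eef_rot: [0.642, 0.767, 0.0, 0.001]
contact_force: [0.4, -0.7, -0.5]
opening: 0.511
pos [650.5 244.   18.4] rem world [-0.7  0.4 -4.4] rem tool [ 0.5 -0.6  4.4] rotrem [ 0.1  0.  -0.1] F [ 0.4 -0.7 -0.5] open 45.1 t 16.63
[0.5,-0.6,4.4,0.1,0,-0.1,  0,0,0,0,0,0,  0,0,0,0,0,0,  0,0,0,0,0,0,  0,0,0,0,0,0]
```

View pics/c19.png

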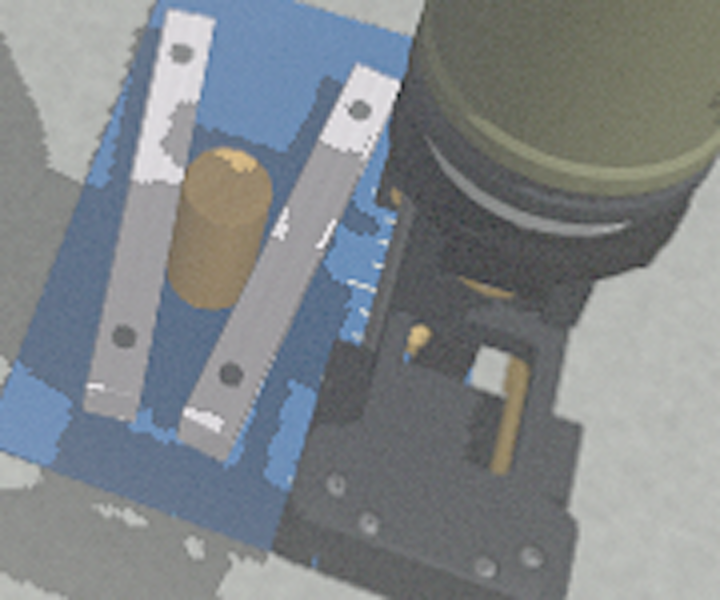

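```bash
python3 -m creep '[0,0,3,0,0,0, 0,0,2,0,0,0, 0,0,0,0,0,0]'; python3 -m creep '[0,0,0,0,0,0, 0,0,0,0,0,0, 0,0,0,0,0,0, 0,0,0,0,0,0]' 8 8;  python3 -c "
from h import *
plan(w(18.6,77.8,13),10.3,step=10)
print(g(get_state()['tool_pos']))"
```

```text
clock: 16.93
tool_pos: [0.6508, 0.2441, 0.0134]
eef_rot: [0.642, 0.767, 0.001, 0.001]
contact_force: [0.6, 0.1, -0.1]
opening: 0.515
clock: 17.27
tool_pos: [0.6513, 0.2442, 0.0141]
eef_rot: [0.642, 0.767, 0.001, 0.001]
contact_force: [0.3, -0.8, 0.5]
opening: 0.232
pos [651.3 244.2  14.1] rem world [-56.9  -9.9  -1.1] rem tool [  0.3 -57.8   0.9] rotrem [ 0.2  0.  -0.1] F [ 0.3 -0.8  0.5] open 20.5 t 17.27
[0.1,-10,0.2,0.2,0,-0.1,  0.1,-10,0.2,0,0,0,  0.1,-10,0.2,0,0,0,  0.1,-10,0.2,0,0,0,  0.1,-10,0.2,0,0,0]
[76.38672987 77.33406364 14.07174246]
```

```bash
python3 -m creep '[0,0,0,0,0,0, 0,0,0,0,0,0, 0,0,0,0,0,0]' 8 8;  python3 -c "
from h import *
print(g(get_state()['tool_pos']),get_state()['opening']*88.1,get_state()['contact_force'])"
```

```text
clock: 17.52
tool_pos: [0.6516, 0.2443, 0.0144]
eef_rot: [0.642, 0.767, 0.001, 0.001]
contact_force: [0.3, -0.2, 0.8]
opening: 0.091
[76.67191121 77.34929552 14.43638624] 7.978620533681798 [ 0.26875835 -0.19135584  0.77030004]
```

```bash
python3 -m creep '[0,0,-15,0,0,0, 0,0,-15,0,0,0, 0,0,-10,0,0,0, 0,0,0,0,0,0]'; python3 -c "
from h import *
print(g(get_state()['tool_pos']),get_state()['opening']*88.1,get_state()['contact_force'])
s=snapshot('scene');p=get_state()['tool_pos'];print(proj(s,[p,p+[0,0,.028]]))
c=s['color'][280:430,340:520];c=cv2.resize(c,None,fx=4,fy=4,interpolation=cv2.INTER_CUBIC);c=(255*(c/255.)**.4).astype(np.uint8);cv2.imwrite('pics/c20.png',c[:,:,::-1])"
```

```text
clock: 17.85
tool_pos: [0.6512, 0.2442, 0.0577]
eef_rot: [0.642, 0.767, 0.001, 0.001]
contact_force: [-0.0, -0.4, -0.1]
opening: 0.093
[76.20370575 77.32263737 57.7065502 ] 8.195957051524202 [-0.04449106 -0.44226922 -0.13828223]
[[444.37272359 386.68950997]
 [448.95227718 375.59172721]]
```

View pics/c20.png

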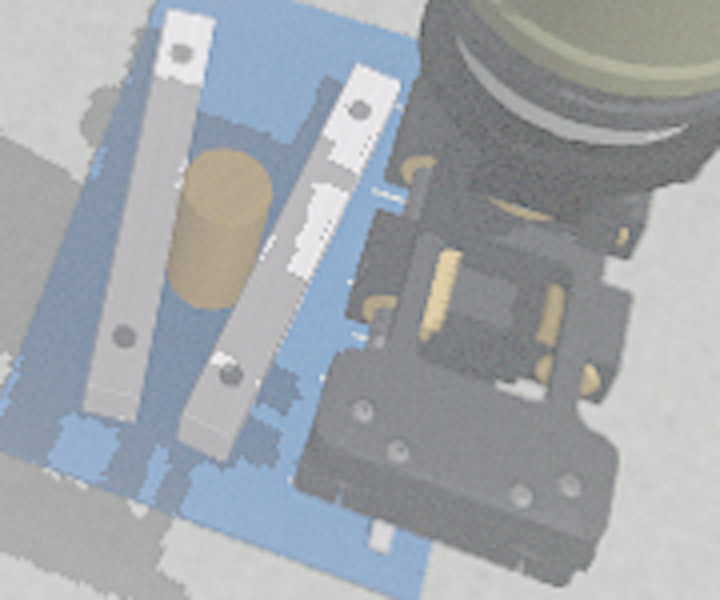

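```bash
python3 -m creep '[0,0,0,0,0,0, 0,0,0,0,0,0, 0,0,0,0,0,0, 0,0,0,0,0,0]' 50 8; python3 -m creep '[0,1,12,0,0,0, 0,0,12,0,0,0, 0,0,10,0,0,0, 0,0,5,0,0,0, 0,0,0,0,0,0]' 50 8; python3 -c "
from h import *
print(g(get_state()['tool_pos']),get_state()['opening']*88.1,get_state()['contact_force'])
plan(w(75,77.8,-5),10.3)"
```

```text
clock: 18.23
tool_pos: [0.6501, 0.2439, 0.0564]
eef_rot: [0.642, 0.767, 0.0, 0.001]
contact_force: [0.0, -0.4, -0.3]
opening: 0.37
clock: 18.65
tool_pos: [0.6494, 0.2434, 0.0105]
eef_rot: [0.642, 0.767, -0.002, -0.0]
contact_force: [-0.6, 0.2, -0.6]
opening: 0.566
[74.29950042 76.81997727 10.51781543] 49.87342323768717 [-0.5762999   0.15292817 -0.64185175]
pos [649.4 243.4  10.5] rem world [  0.5   1.1 -15.5] rem tool [ 1.   0.7 15.5] rotrem [-0.2  0.1 -0.1] F [-0.6  0.2 -0.6] open 49.9 t 18.65
[1,0.7,15.5,-0.2,0.1,-0.1,  0,0,0,0,0,0,  0,0,0,0,0,0,  0,0,0,0,0,0,  0,0,0,0,0,0]
```

```bash
python3 -m creep '[1,0.5,6,0,0,0, 0,0,5,0,0,0, 0,0,3,0,0,0, 0,0,0,0,0,0]' 50 8; python3 -m creep '[0,0,0,0,0,0, 0,0,0,0,0,0, 0,0,0,0,0,0, 0,0,0,0,0,0, 0,0,0,0,0,0]' 8 8; python3 -c "
from h import *
print(g(get_state()['tool_pos']),get_state()['opening']*88.1,get_state()['contact_force'])"
```

```text
clock: 18.98
tool_pos: [0.6489, 0.2443, -0.0063]
eef_rot: [0.642, 0.767, -0.003, -0.001]
contact_force: [-0.9, 0.2, 0.2]
opening: 0.566
clock: 19.4
tool_pos: [0.6497, 0.2446, -0.0051]
eef_rot: [0.642, 0.767, -0.002, -0.0]
contact_force: [-2.2, -0.4, -0.5]
opening: 0.21
[74.81315888 77.96961285 -5.1317684 ] 18.51942413493439 [-2.21142931 -0.39066791 -0.48756827]
```

```bash
python3 -m creep '[0,-6,0,0,0,0, 0,-8,0,0,0,0, 0,-8,0,0,0,0, 0,-8,0,0,0,0, 0,-5,0,0,0,0]' 8 10; python3 -c "
from h import *
print(g(get_state()['tool_pos']),get_state()['opening']*88.1,get_state()['contact_force'])
plan(w(18.3,78,-5),10.3,step=8)"
```

```text
clock: 19.82
tool_pos: [0.6167, 0.2386, -0.0051]
eef_rot: [0.642, 0.767, 0.001, 0.002]
contact_force: [2.2, 0.2, -3.9]
opening: 0.209
[41.26996522 78.01221388 -5.12268106] 18.375988572900095 [ 2.21405156  0.16241785 -3.87412443]
pos [616.7 238.6  -5.1] rem world [-22.6  -4.1   0.1] rem tool [ -0.1 -23.   -0.2] rotrem [ 0.2  0.1 -0.1] F [ 2.2  0.2 -3.9] open 18.4 t 19.82
[0,-8,-0.1,0.2,0.1,-0.1,  0,-8,0,0,0,0,  0,-7,0,0,0,0,  0,0,0,0,0,0,  0,0,0,0,0,0]
```

```bash
python3 -m creep '[0,-6,0,0.2,0,0, 0,-6,0,0,0,0, 0,-3,0,0,0,0, 0,-2,0,0,0,0, 0,0,0,0,0,0]' 8 10; python3 -c "
from h import *
print(g(get_state()['tool_pos']),get_state()['opening']*88.1,get_state()['contact_force'])
plan(w(18.3,78,-5),10.3,step=8)"
```

```text
clock: 20.23
tool_pos: [0.5979, 0.2352, -0.0051]
eef_rot: [0.642, 0.767, -0.0, 0.001]
contact_force: [1.1, 0.0, -2.5]
opening: 0.202
[22.19413131 77.97218484 -5.13885786] 17.798001346992724 [ 1.09946083  0.04721233 -2.47016931]
pos [597.9 235.2  -5.1] rem world [-3.8 -0.7  0.1] rem tool [ 0.  -3.9 -0.1] rotrem [ 0.1  0.1 -0.1] F [ 1.1  0.  -2.5] open 17.8 t 20.23
[0,-3.9,-0.1,0.1,0.1,-0.1,  0,0,0,0,0,0,  0,0,0,0,0,0,  0,0,0,0,0,0,  0,0,0,0,0,0]
```

```bash
python3 -m creep '[0,-3,0,0,0,0, 0,-1,0,0,0,0, 0,0,0,0,0,0, 0,0,0,0,0,0, 0,0,0,0,0,0]' 8 10; python3 -c "
from h import *
print(g(get_state()['tool_pos']),get_state()['opening']*88.1,get_state()['contact_force'])
plan(w(18.3,78,-5),10.3,step=8)
s=snapshot('scene')
for n in (40,64):
  im=gwarp(s,n,-20,60,-40,100,5);cv2.imwrite(f'pics/h{n}.png',im[:,:,::-1])"
```

```text
clock: 20.65
tool_pos: [0.5942, 0.2345, -0.0052]
eef_rot: [0.642, 0.767, 0.0, 0.001]
contact_force: [1.4, 0.6, -2.4]
opening: 0.204
[18.46046364 77.9949922  -5.15565166] 18.005568052379154 [ 1.42506844  0.58312347 -2.39000319]
pos [594.2 234.5  -5.2] rem world [-0.2 -0.   0.2] rem tool [ 0.  -0.2 -0.2] rotrem [ 0.1  0.1 -0.1] F [ 1.4  0.6 -2.4] open 18.0 t 20.65
[0,-0.2,-0.2,0.1,0.1,-0.1,  0,0,0,0,0,0,  0,0,0,0,0,0,  0,0,0,0,0,0,  0,0,0,0,0,0]
```

View pics/h40.png

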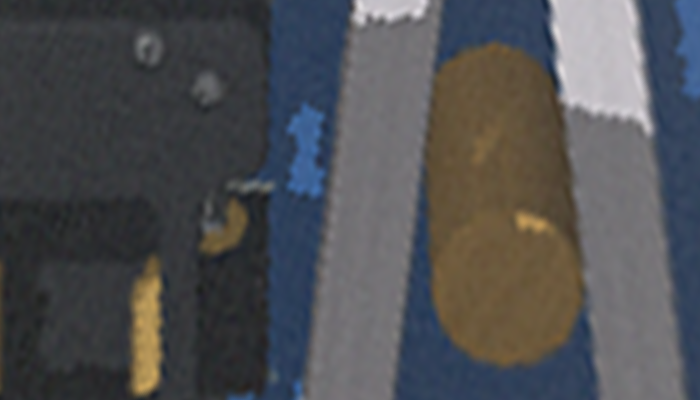

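Aligned by the TCP. I'll release symmetrically, lift, retreat and verify with the cameras.

```bash
python3 -m creep '[0,0,0,0,0,0, 0,0,0,0,0,0, 0,0,0,0,0,0, 0,0,0,0,0,0]' 40 8; python3 -m creep '[0,0,-12,0,0,0, 0,0,-18,0,0,0, 0,0,-20,0,0,0, 0,0,-25,0,0,0, 0,0,-30,0,0,0]';  python3 -m creep '[20,0,-30,0,0,0, 30,-10,-30,0,0,0, 30,-20,-10,0,0,0, 30,-30,0,0,0,0, 20,-20,0,0,0,0]'; python3 -c "
from h import *
for c in ('scene','top'):
  s=snapshot(c);save(s,c+'21')
  for n in (40,64):
    im=gwarp(s,n,-20,60,-40,100,5);cv2.imwrite(f'pics/i{c}{n}.png',im[:,:,::-1])"
```

```text
clock: 21.03
tool_pos: [0.5939, 0.2346, -0.0045]
eef_rot: [0.642, 0.767, 0.0, 0.001]
contact_force: [0.1, -0.3, 0.0]
opening: 0.448
clock: 21.45
tool_pos: [0.5886, 0.2328, 0.1007]
eef_rot: [0.642, 0.767, -0.006, -0.003]
contact_force: [0.4, -0.0, 0.4]
opening: 0.457
clock: 21.87
tool_pos: [0.4976, 0.345, 0.1868]
eef_rot: [0.649, 0.761, 0.003, 0.004]
contact_force: [-0.3, 0.3, -1.2]
opening: 0.451
```

View pics/scene21.png

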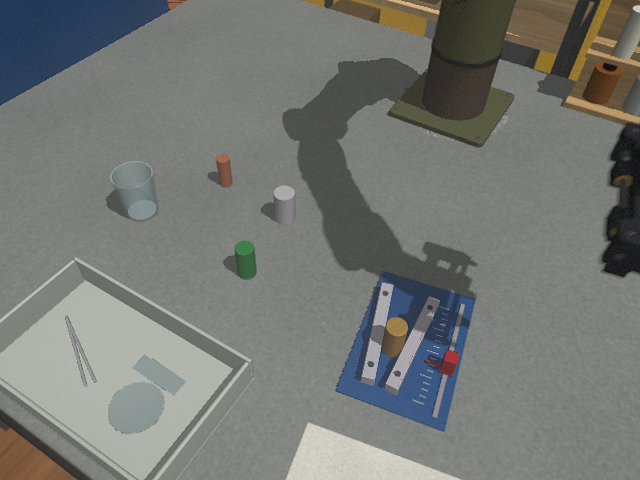

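View pics/top21.png

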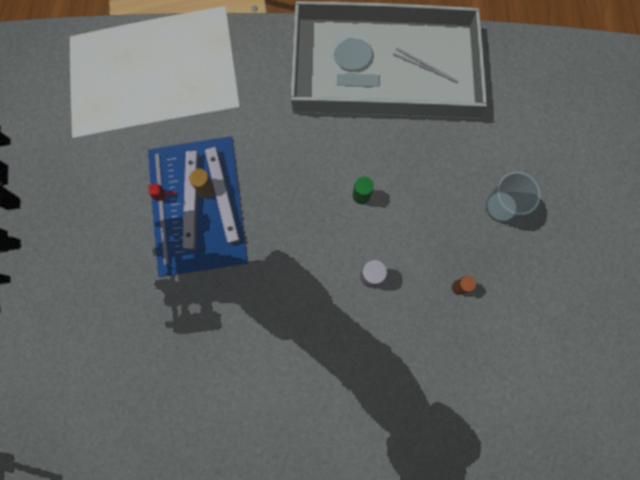

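View pics/iscene40.png

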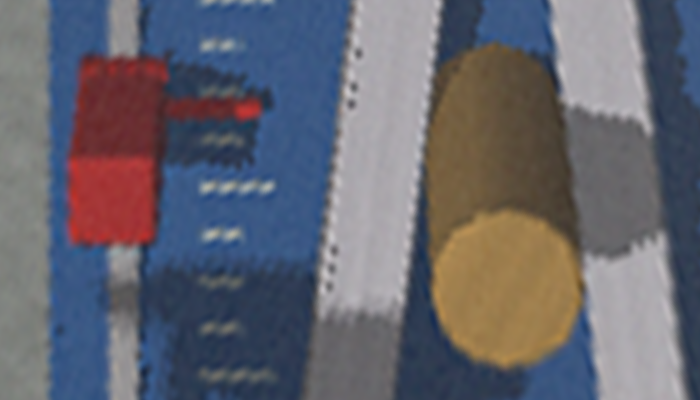

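View pics/iscene64.png

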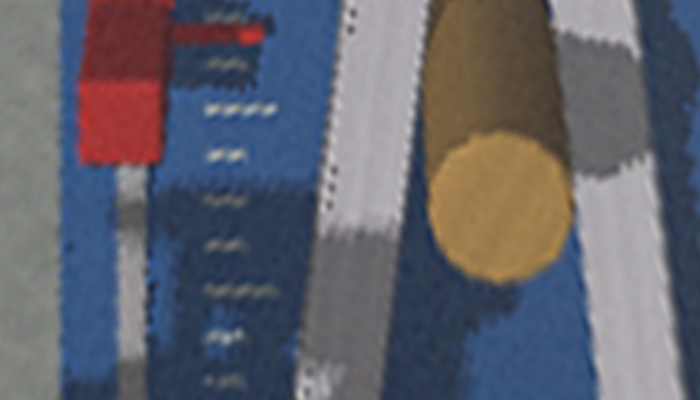

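```bash
cat > m.py <<'E'
from h import *
def meas():
  for c in ('scene','top'):
    s=snapshot(c);ppm=8
    a=(-30,70,-30,100)
    im=gwarp(s,64,*a,ppm);hsv=cv2.cvtColor(im,cv2.COLOR_RGB2HSV)
    # brass top: bright yellow
    m=cv2.inRange(hsv,(10,100,130 if c=='scene' else 95),(30,255,255));k=max(cv2.findContours(m,0,1)[0],key=cv2.contourArea)
    e=cv2.minEnclosingCircle(cv2.convexHull(k));el=cv2.fitEllipse(k)
    print(c,'brass circ x,y',a[1]-e[0][1]/ppm,a[3]-e[0][0]/ppm,'d',2*e[1]/ppm,'ell',a[1]-el[0][1]/ppm,a[3]-el[0][0]/ppm,np.array(el[1])/ppm)
    im=gwarp(s,40,*a,ppm);hsv=cv2.cvtColor(im,cv2.COLOR_RGB2HSV)
    v=hsv[...,2];m0=((hsv[...,0]<8)|(hsv[...,0]>172))&(hsv[...,1]>140)
    th=np.percentile(v[m0],50)
    th,_=cv2.threshold(v[m0].reshape(-1,1),0,255,cv2.THRESH_OTSU)
    m=(m0&(v>th)).astype(np.uint8)*255;m=cv2.morphologyEx(m,cv2.MORPH_OPEN,np.ones((25,25)))
    k=max(cv2.findContours(m,0,1)[0],key=cv2.contourArea);r=cv2.minAreaRect(k)
    print(c,'pointer x,y',a[1]-r[0][1]/ppm,a[3]-r[0][0]/ppm,np.array(r[1])/ppm,r[2],th)
  print(get_state()['clock'])
E
python3 -c "
from m import *
meas()"
```

```text
scene brass circ x,y 19.099140167236328 0.01750946044921875 d 30.262182235717773 ell 18.84988021850586 0.09442901611328125 [28.11467934 29.37700272]
scene pointer x,y 20.18750762939453 77.93749809265137 [16.62499619 16.12499619] 90.0 135.0
top brass circ x,y 16.87591552734375 -1.2175750732421875 d 29.383329391479492 ell 16.556686401367188 -2.02630615234375 [26.67873383 28.27863693]
top pointer x,y 17.3125 76.0625 [16.125 15.875] 90.0 109.0
22.0667
```

View pics/itop40.png

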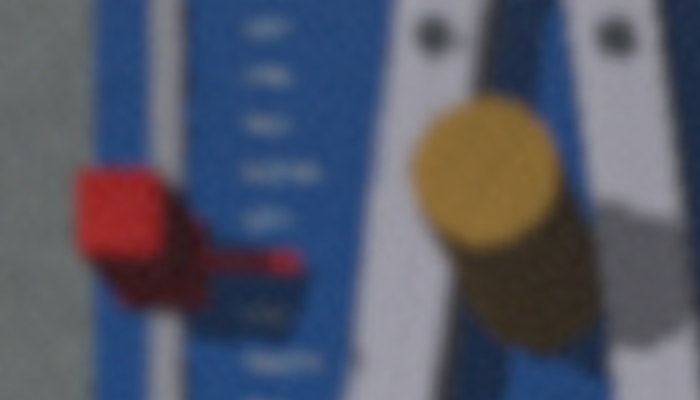

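View pics/itop64.png

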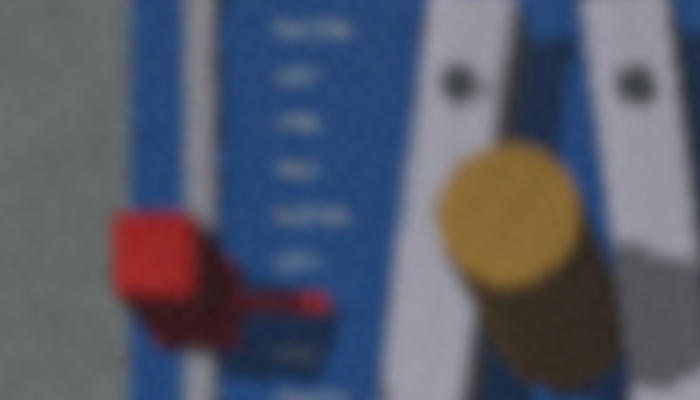

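```bash
python3 -c "
from h import *
s=snapshot('scene');a=(-30,70,-30,30)
im=gwarp(s,4,*a,8);cv2.imwrite('pics/k4.png',im[:600,:,::-1])
im=gwarp(s,20,*a,8);cv2.imwrite('pics/k4.png',np.hstack([cv2.resize(gwarp(s,4,*a,8),None,fx=.7,fy=.7),cv2.resize(im,None,fx=.7,fy=.7)])[:,:,::-1])
plan(w(18,78,60),10.3)"
```

```text
pos [500.9 340.6 185.2] rem world [  92.9 -106.1 -125.2] rem tool [-118.4   74.2  126.6] rotrem [ 0.5  0.4 -1.4] F [0.6 0.5 0.2] open 39.9 t 22.12
[-23.9,14.9,25.5,0.5,0.4,-1.4,  -24.4,14.6,25.2,0,0,0,  -24.4,14.6,25.2,0,0,0,  -24.4,14.6,25.2,0,0,0,  -23.5,14,24.3,0,0,0]
```

View pics/k4.png

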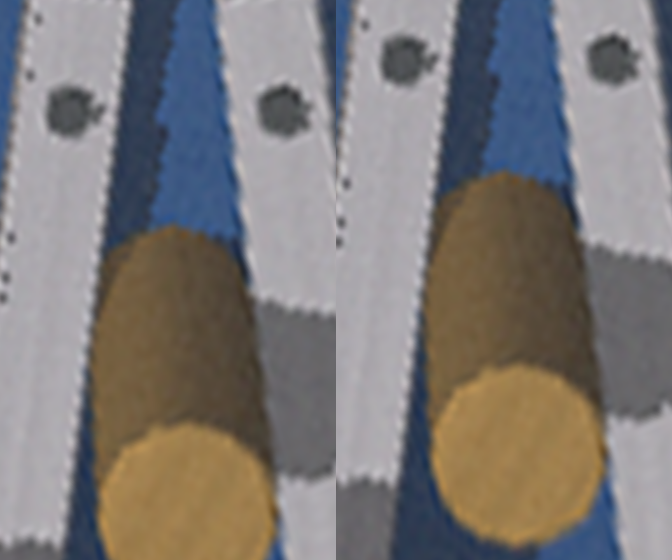

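```bash
cat > fit.py <<'E'
from h import *
from scipy.optimize import minimize
def cyl(b,tx,ty,r=.015,h=.06,n=48):
    ax=np.array([np.tan(tx),np.tan(ty),1]);ax/=np.linalg.norm(ax)
    u=np.cross([0,1,0],ax);u/=np.linalg.norm(u);v=np.cross(ax,u)
    t=np.linspace(0,2*np.pi,n,endpoint=False)
    c=b+r*(np.cos(t)[:,None]*u+np.sin(t)[:,None]*v)
    return np.vstack([c,c+ax*h])
def brassmask(img,box):
    hsv=cv2.cvtColor(img,cv2.COLOR_RGB2HSV)
    m=cv2.inRange(hsv,(9,85,25),(30,255,255));o=np.zeros_like(m);x0,y0,x1,y1=box;o[y0:y1,x0:x1]=m[y0:y1,x0:x1]
    return o
def fit(s,mask,b0,zb,occ=None,tilt=True):
    ys,xs=np.nonzero(mask);x0,y0,x1,y1=xs.min()-12,ys.min()-12,xs.max()+12,ys.max()+12
    S=4
    M=cv2.resize(mask[y0:y1,x0:x1],None,fx=S,fy=S,interpolation=cv2.INTER_LINEAR)/255.
    def sil(q):
        p=proj(s,cyl(np.array([q[0],q[1],zb]),q[2],q[3]))
        hull=cv2.convexHull(((p-[x0-.5+.0,y0-.5])*S*16).astype(np.int32))
        I=np.zeros(M.shape,np.uint8);cv2.fillConvexPoly(I,hull,255,cv2.LINE_AA,4);return I/255.
    def cost(z):
        q=np.r_[b0+z[:2]/1000,np.radians(z[2:]) if tilt else [0,0]]
        d=np.abs(sil(q)-M)
        return d.sum()/S/S
    z0=np.zeros(4 if tilt else 2);n=len(z0)
    best=None
    for st in (3,2):
        sx=np.vstack([z0]+[z0+st*np.eye(n)[i] for i in range(n)])
        r=minimize(cost,z0,method='Nelder-Mead',options=dict(initial_simplex=sx,maxiter=500,xatol=.02,fatol=.05));z0=r.x
    return r.x,r.fun,M.sum()/S/S
E
python3 - <<'E'
from fit import *
for c,box0,box1 in(('scene',(195,210,232,262),(370,305,420,365)),('top',(388,180,420,218),(185,160,214,206))):
    s=dict(snapshot(c))
    for tag,f,box,b0,zb in(('init',c+'0',box0,np.array([.5895,-.1633]),0.),('now',c+'21',box1,w(17,0,0)[:2],.004)):
        im=cv2.imread(f'pics/{f}.png')[:,:,::-1].copy();m=brassmask(im,box)
        for t in(True,False):
            z,fun,A=fit(s,m,b0,zb,tilt=t)
            b=b0+z[:2]/1000
            print(c,tag,b.round(4),'gauge' if tag=='now' else '',g([*b,0])[:2].round(1) if tag=='now' else '',z[2:].round(1),round(fun,1),round(A))
E
```

```text
scene init [ 0.5869 -0.1662]   [5.2 4.8] 59.5 624
scene init [ 0.5891 -0.1643]   [] 93.7 624
scene now [0.6019 0.1561] gauge [11.9 -0.6] [7.6 1.8] 158.4 661
scene now [0.6044 0.1564] gauge [14.5 -0.7] [] 230.8 661
top init [ 0.5922 -0.1668]   [-4.7  2.4] 33.3 433
top init [ 0.5892 -0.1655]   [] 75.8 433
top now [0.615 0.165] gauge [26.4  5.8] [ -9.1 -10.2] 108.0 378
top now [0.607 0.156] gauge [17.  -1.6] [] 163.8 378
```

```bash
python3 - <<'E'
from fit import *
s=snapshot('scene');t=snapshot('top')
def draw(s,f,b,zb,crop,out):
    im=cv2.imread(f'pics/{f}.png');x0,y0,x1,y1=crop;S=7
    c=cv2.resize(im[y0:y1,x0:x1],None,fx=S,fy=S,interpolation=cv2.INTER_CUBIC)
    p=proj(s,cyl(np.array([*b,zb]),0,0));q=((p-[x0-.5,y0-.5])*S)
    for k in(q[:48],q[48:]): cv2.polylines(c,[k.astype(np.int32)],True,(0,255,0))
    return c
a=draw(s,'scene0',(.591,-.162),0,(185,205,245,265),0)
b=draw(s,'scene21',w(18.7,0,0)[:2],.004,(365,305,425,365),0)
cv2.imwrite('pics/cmp.png',np.hstack([a,b])[:, :800])
a=draw(t,'top0',(.588,-.1647),0,(375,170,435,230),0)
b=draw(t,'top21',w(17,-1.7,0)[:2],.004,(170,150,230,210),0)
cv2.imwrite('pics/cmpt.png',np.hstack([a,b])[:, :800])
E
```

```text
(no output)
```

View pics/cmp.png

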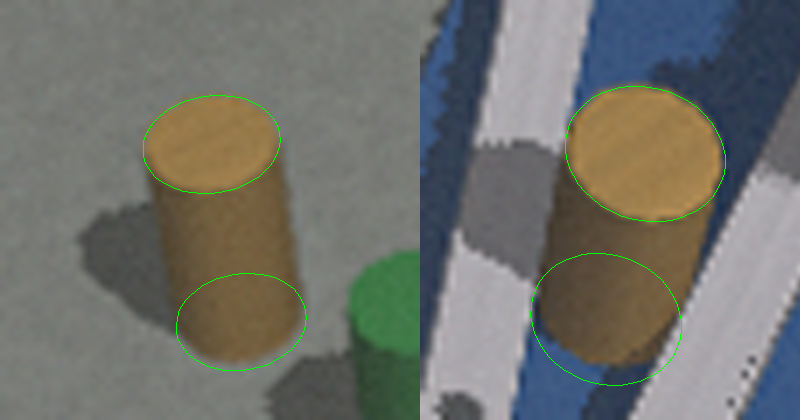

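View pics/cmpt.png

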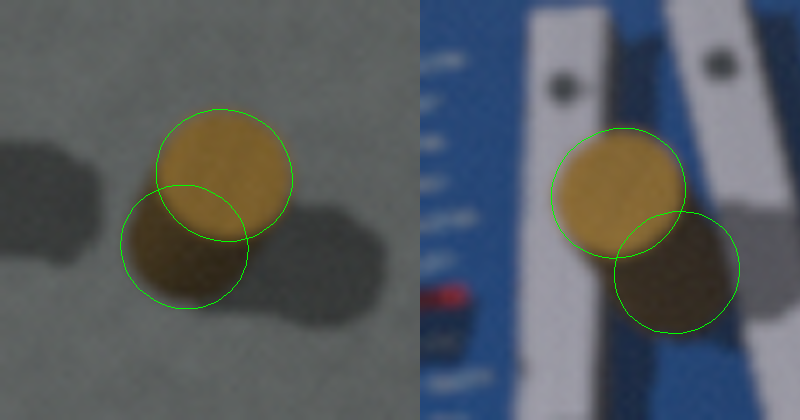

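The cylinder is wedged upright, and the pointer sits about 1 mm past its middle. There's time to spare, so I'll re-grip the pointer and nudge it.

```bash
python3 -m creep '[-20,13,10,0.5,0.4,-0.7, -25,16,15,0,0,-0.7, -25,16,15,0,0,0, -25,16,15,0,0,0, -18,10,15,0,0,0]' 45; python3 -m creep '[0,0,0,0,0,0, 0,0,0,0,0,0]'; python3 -c "
from h import *
plan(w(18.5,78,60),10.3)"
```

```text
clock: 22.73
tool_pos: [0.595, 0.2431, 0.1141]
eef_rot: [0.638, 0.77, 0.004, -0.002]
contact_force: [0.8, 0.1, 0.5]
opening: 0.509
clock: 22.9
tool_pos: [0.598, 0.2333, 0.1102]
eef_rot: [0.643, 0.766, 0.001, -0.0]
contact_force: [0.0, 0.9, 0.2]
opening: 0.511
pos [598.  233.3 110.2] rem world [ -3.7   1.3 -50.2] rem tool [ 1.8 -3.5 50.2] rotrem [ 0.  -0.1 -0.4] F [0.  0.9 0.2] open 45.0 t 22.9
[1.4,-2.6,37.9,0,-0.1,-0.4,  0.5,-0.8,12.3,0,0,0,  0,0,0,0,0,0,  0,0,0,0,0,0,  0,0,0,0,0,0]
```

```bash
python3 -m creep '[2,-3,15,0,0,-0.4, 0,0,15,0,0,0, 0,0,15,0,0,0, 0,0,5,0,0,0, 0,0,0,0,0,0]'; python3 -c "
from h import *
plan(w(18.5,78,-5),10.3)"
```

```text
clock: 23.32
tool_pos: [0.5949, 0.2385, 0.0616]
eef_rot: [0.64, 0.768, 0.003, -0.001]
contact_force: [0.5, 0.1, 0.2]
opening: 0.51
pos [594.9 238.5  61.6] rem world [ -0.6  -4.  -66.6] rem tool [-4.1 -1.6 66.5] rotrem [ 0.2 -0.3  0.1] F [0.5 0.1 0.2] open 44.9 t 23.32
[-2.4,-0.9,37.9,0.2,-0.3,0.1,  -1.6,-0.6,28.6,0,0,0,  0,0,0,0,0,0,  0,0,0,0,0,0,  0,0,0,0,0,0]
```

```bash
python3 -m creep '[-3,0,14,0.2,-0.3,0, -1,0,14,0,0,0, 0,0,12,0,0,0, 0,0,8,0,0,0, 0,0,0,0,0,0]'; python3 -c "
from h import *
plan(w(18.5,78,-5),10.3)"
```

```text
clock: 23.73
tool_pos: [0.5964, 0.2377, 0.0117]
eef_rot: [0.639, 0.769, 0.002, 0.0]
contact_force: [-0.0, -0.8, -0.7]
opening: 0.507
pos [596.4 237.7  11.7] rem world [ -2.2  -3.1 -16.7] rem tool [-2.7 -2.8 16.7] rotrem [ 0.2 -0.1  0.2] F [-0.  -0.8 -0.7] open 44.7 t 23.73
[-2.7,-2.8,16.7,0.2,-0.1,0.2,  0,0,0,0,0,0,  0,0,0,0,0,0,  0,0,0,0,0,0,  0,0,0,0,0,0]
```

```bash
python3 -m creep '[-3,-2,8,0,0,0, 0,0,7,0,0,0, 0,0,0,0,0,0, 0,0,0,0,0,0]';python3 -c "
from h import *
plan(w(18.5,78,-5),10.3);print(g(get_state()['tool_pos']))"; python3 -m creep '[0,0,0,0,0,0, 0,0,0,0,0,0, 0,0,0,0,0,0, 0,0,0,0,0,0, 0,0,0,0,0,0]' 10 8; python3 -c "
from h import *
plan(w(17.5,78,-5),10.3);print(g(get_state()['tool_pos']))"
```

```text
clock: 24.07
tool_pos: [0.5948, 0.2336, -0.0055]
eef_rot: [0.639, 0.769, 0.002, 0.0]
contact_force: [0.8, -0.4, -0.5]
opening: 0.511
pos [594.8 233.6  -5.5] rem world [-0.5  0.9  0.5] rem tool [ 1.  -0.4 -0.5] rotrem [ 0.2 -0.1  0.2] F [ 0.8 -0.4 -0.5] open 45.1 t 24.07
[1,-0.4,-0.5,0.2,-0.1,0.2,  0,0,0,0,0,0,  0,0,0,0,0,0,  0,0,0,0,0,0,  0,0,0,0,0,0]
[18.87407178 76.99099286 -5.52464777]
clock: 24.48
tool_pos: [0.5955, 0.2338, -0.0044]
eef_rot: [0.64, 0.769, 0.002, 0.001]
contact_force: [0.1, 0.4, -4.0]
opening: 0.206
pos [595.5 233.8  -4.4] rem world [-2.3  0.6 -0.6] rem tool [ 1.  -2.1  0.6] rotrem [ 0.3 -0.1  0.2] F [ 0.1  0.4 -4. ] open 18.1 t 24.48
[1,-2.1,0.6,0.3,-0.1,0.2,  0,0,0,0,0,0,  0,0,0,0,0,0,  0,0,0,0,0,0,  0,0,0,0,0,0]
[19.61857707 77.03522974 -4.43192588]
```

```bash
python3 -m creep '[0,-2,0,0,0,0, 0,-1,0,0,0,0, 0,0,0,0,0,0, 0,0,0,0,0,0]' ; python3 -c "
from h import *
print(g(get_state()['tool_pos']),get_state()['contact_force'])"
```

```text
clock: 24.82
tool_pos: [0.5936, 0.2335, -0.0044]
eef_rot: [0.64, 0.769, 0.004, 0.001]
contact_force: [-0.1, 0.7, -1.5]
opening: 0.202
[17.64779754 77.07727175 -4.41414892] [-0.08847769  0.7356245  -1.46432283]
```

```bash
python3 -m creep '[0,-0.4,0,0,0,0, 0,0,0,0,0,0, 0,0,0,0,0,0]'; python3 -m creep '[0,0,0,0,0,0, 0,0,0,0,0,0, 0,0,0,0,0,0, 0,0,0,0,0,0]' 40 8; python3 -m creep '[0,0,-12,0,0,0, 0,0,-18,0,0,0, 0,0,-20,0,0,0, 0,0,-25,0,0,0, 0,0,-30,0,0,0]' >/dev/null;  python3 -m creep '[20,0,-30,0,0,0, 30,-10,-30,0,0,0, 30,-20,-10,0,0,0, 30,-30,0,0,0,0, 20,-20,0,0,0,0]';python3 -m creep '[0,0,0,0,0,0, 0,0,0,0,0,0]'; python3 -c "
from m import *
meas()
for c in ('scene','top'):
  s=snapshot(c);save(s,c+'30')
  im=[cv2.resize(gwarp(s,n,-20,60,-40,100,5),(400,400)) for n in (40,64)];cv2.imwrite(f'pics/j{c}.png',np.hstack(im)[:,:,::-1])"
```

```text
clock: 25.07
tool_pos: [0.5935, 0.2335, -0.0044]
eef_rot: [0.64, 0.769, 0.004, 0.002]
contact_force: [0.3, -0.3, -2.3]
opening: 0.201
clock: 25.4
tool_pos: [0.5928, 0.2336, -0.0039]
eef_rot: [0.639, 0.769, 0.003, 0.001]
contact_force: [0.6, 0.7, -0.6]
opening: 0.452
clock: 26.23
tool_pos: [0.4948, 0.3427, 0.1873]
eef_rot: [0.646, 0.763, 0.006, 0.004]
contact_force: [-1.4, 0.5, -0.4]
opening: 0.453
clock: 26.4
tool_pos: [0.4879, 0.3498, 0.1903]
eef_rot: [0.642, 0.767, 0.008, 0.002]
contact_force: [0.1, -0.3, -0.8]
opening: 0.456
scene brass circ x,y 19.11528778076172 0.03458404541015625 d 30.30915641784668 ell 18.855194091796875 0.0912628173828125 [28.12409782 29.38331032]
scene pointer x,y 19.00000762939453 77.875 [16.49999619 15.99999809] 90.0 135.0
top brass circ x,y 16.843894958496094 -1.2266769409179688 d 29.353010177612305 ell 16.56182861328125 -2.024658203125 [26.70791054 28.27304649]
top pointer x,y 16.125003814697266 76.00000381469727 [15.74999809 15.99999809] 0.0 110.0
26.5
```

View pics/jscene.png

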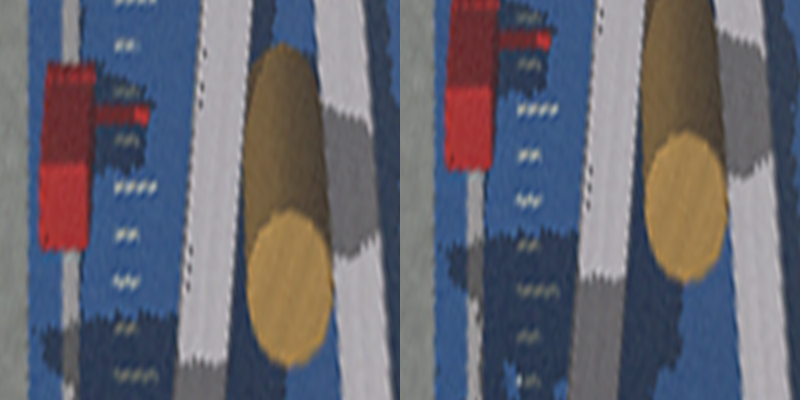

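View pics/jtop.png

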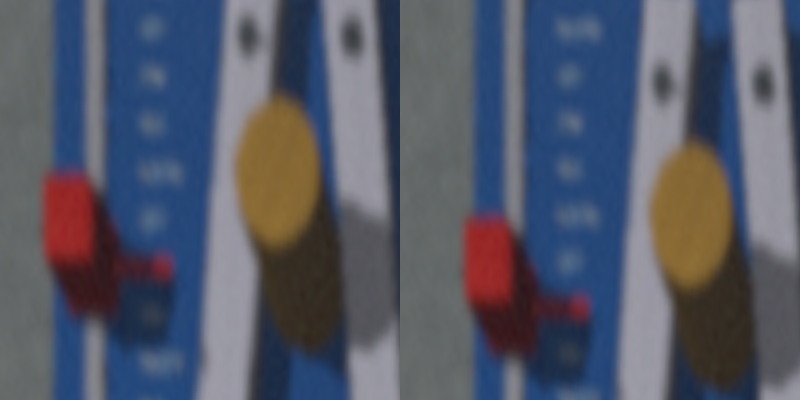

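View pics/scene30.png

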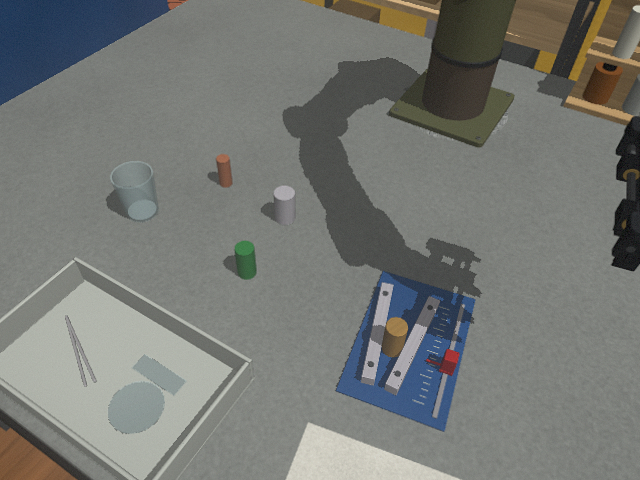

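Both cameras now put the pointer within about 1 mm of the cylinder's middle (scene +0.1, top −0.6). The cylinder hasn't moved and the gripper is clear, so I'm handing in.

```bash
python3 -c "
from plant import *
print(get_state()['qd'].round(3));print(finish_job())"
```

```text
[ 0.009  0.009  0.005  0.001  0.001 -0.002 -0.001]
the job is handed in; nothing more can be done
None
```

I set the brass cylinder upright in the wide end of the slot and slid it along until it wedged between the bars. It stopped near gauge x = +17 to +18 mm, pushed in with about 11 N. I then released it, slid the red pointer across from it and let go. I handed the job in at about 26.5 s of the 54 s.

**Last checks:**
- **Alignment:** measured against the cylinder's top, the pointer was off along the slot by about 0.1 mm in the scene camera and −0.6 mm in the top camera. I first left it about 1 mm too far towards the narrow end, so I re-gripped it and nudged it back.
- **Rest of the scene:** the cylinder did not move during the pointer work, and the green look-alike and the other loose objects stayed where they were. The gripper was well clear of everything.

**Checks that failed or disagreed:**
- **Fingertip height:** the tips sat roughly 28 mm higher than the reported tool position. My first attempt to grip the pointer closed on air above it, so I went lower.
- **Camera agreement:** the two cameras differ by about 2 mm in absolute position along the slot, so I relied on the relative readings within each camera.
- **Cylinder lean:** the scene camera suggests it may lean towards the narrow end by 1–2°. The top camera shows almost none, and the same scene-camera check also showed a smaller apparent lean when the cylinder stood upright on the table. I left it as it was.

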